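# Lay out cutting dies on leather

## Task

Lay out the cutting dies ready for striking: on the long leather strip, set the strap die, the larger round die and the teardrop die in one row down its middle, in that order from the robot's left to its right, strap and teardrop lying lengthwise, about 10 mm clear of each other and all wholly on the leather. Stand the pocket die square in the middle of the broad leather piece and set the strike plate flat, square and centred on top of it, boss up. Leave the small round die, the mallet and the tin where they are.

Things in the scene. Friction and masses are not known exactly. Their poses are not given: they have to be found in the camera images.
- strap: Strap die, the longest: 36 mm wide (x, flat parallel sides) by 110 mm long (y), end at -y square, end at +y half round. Hollow outline of bent strip steel, wall 4 mm, 32 mm tall, standing on its cutting edge, cross braces flush with its top. Origin: outline's centre at the bottom edge, z up. 270 g.
- round: The larger of two round dies: ring of 50 mm outside diameter (16 flats, some facing +-x and +-y). Hollow outline of bent strip steel, wall 4 mm, 32 mm tall, standing on its cutting edge, cross braces flush with its top. Origin: outline's centre at the bottom edge, z up. 160 g.
- tear: Teardrop die: 46 mm wide (x) by 80 mm long (y). Its broad round end, radius 23 mm, is centred 17 mm from the origin towards -y (grip it there, across x); it tapers to a narrow point at +y. Hollow outline of bent strip steel, wall 4 mm, 32 mm tall, standing on its cutting edge, cross braces flush with its top. Origin: outline's centre at the bottom edge, z up. 210 g.
- pocket: Pocket die: rectangle with rounded corners, 60 mm wide (x) by 84 mm long (y). Hollow outline of bent strip steel, wall 4 mm, 32 mm tall, standing on its cutting edge, cross braces flush with its top. Origin: outline's centre at the bottom edge, z up. 270 g.
- plate: Strike plate (spreads the mallet's blow over a die): flat aluminium plate 70 mm (x) by 96 mm (y), 12 mm thick, with a white nylon boss in its middle to lift it by, diameter 34 mm, from 12 to 47 mm above the underside (top 3 mm chamfered). Origin: centre of the underside, z up. 270 g.
- strip: Long strip of tan leather, 84 mm (x) by 310 mm (y), 3.5 mm thick, fixed on the dark cutting board amid the bench; its top is 13.5 mm above the bench. Origin: centre of its underside, 10 mm above the bench. y runs along it towards the robot's left (within 0.12 rad of world +y), x away from the robot.
- panel: Short broad piece of tan leather, 116 mm (x) by 150 mm (y), corners rounded, edges slightly wavy, 3.5 mm thick, fixed on the same cutting board nearer or farther than the strip; its top is 13.5 mm above the bench. Origin: centre of its underside, 10 mm above the bench. y points to the robot's left within 0.25 rad.
- small: The smaller round die, 32 mm outside diameter, 32 mm tall, otherwise like the larger one; origin at the centre of its bottom edge. Not wanted for this job: leave it alone.
- mallet: Bystander: mallet with a white square head (55 x 85 x 55 mm) and a wooden handle about 250 mm long, lying beyond the cutting board. Origin: under the head's centre; the handle runs towards its -x, roughly to the robot's left.
- tin: Bystander: closed round tin, 72 mm in diameter, 55 mm tall, at the robot's left beyond the dies. Origin: centre of its underside.
Not all that is in view belongs to the job. What is shaped like the plate but yellow is not meant.

How it is judged:
By the outcome, as a careful person would: the job done as asked, in the order asked, and still so for the second after the job is handed in, with the robot touching nothing.
It also fails if it takes over 112 s, if anything falls off the work surface, if the arm or the gripper's body presses on something with over 40 N, if the wrist force passes 120 N, or if a joint passes its speed limit or range.

## Robot

A 6-joint arm with a two-finger parallel gripper is mounted at the origin on the work surface. World frame = base frame: x ahead of the robot, y to its left, z up, the work surface at z = 0. Lengths are in mm, angles in rad, forces in N, time in s.
With the tool pointing down it reaches from about 350 to 1000 mm from the base axis. Payload 7.1 kg.
Tool frame: the origin (TCP) lies on the mounting face of the last link; the fingertips stand 173 mm ahead of it and the grasp point (between the pads) lies 155 mm ahead of it (r.nose_length is the distance from the TCP to the fingertips, in mm); z points along the fingers, y is the direction in which the jaws open and shut (so a half turn about z gives the same grasp; the last joint's range is limited). The gripper opens to 85 mm and grips with 20 to 120 N. Pads are 22 mm wide; open, the fingers measure 114 mm over their backs; the gripper's body (76 mm by 85 mm) begins 54 mm behind the grasp point. The pads swing forward as they close: fully open they stand 13 mm farther back than shut.
Start: joints at [-1.247, 0.423, 1.63, -0, 1.089, -0.019], TCP at [210.096, -588.614, 404.719] pointing down, gripper open.
Joint ranges: [-3, 3], [-0.9, 2.11], [0.09, 2.58], [-1.31, 4.45], [0.11, 2.69], [-2.54, 2.54]. Speed limits (rad/s): [2.39, 2.39, 3.01, 3.14, 3.14, 3.14].

## Interface

Orientations are given as a unit quaternion [x, y, z, w].
In Python, from rig import r gives the robot as it stands.
- The arm moves only by the tool move_arm, never from a script. Its argument "commands" is a list of rows, each a list of 4 numbers: the shift along the tool's x, y, z in mm, then the turn about the tool's z in degrees. In form: [[x, y, z, roll], ...]. A call has exactly 10 rows; each row shifts and turns the commanded pose from where the row before left it, along the tool's axes as they then stand; what a row does not reach is not made up. A row lasts 1/12 s, in which the tool goes at most 41.7 mm and 7.16 degrees, less where a joint would pass 70% of its speed; a pose out of reach is approached as far as the arm can. A call is refused whole if a number of a shift passes 41.7 or a number of a turn 7.16, either way. A call with a gripper value outside its range is refused whole. "jaw" is the closure, from 0 (fully open) to 1 (shut), set as the call begins (left out, the last holds). The fingers move at their own pace and stop on an object; the grip force is fixed at half the most. Time passes only in rows, so rows that do not move let the fingers close, or fill a call up. It gives the time, the measured TCP pose, the force and the opening at its end, in the units of the state.
- r.observe(): the state, without advancing time (a new reading comes with each control period).
- r.read_camera(name): name is "side" or "top"; returns the picture (384x512x3 uint8, blue, green, red); there is no depth.
- r.camera_model(name): a dict with "fx", "fy", "cx", "cy" (pixels), "extrinsics" (4x4, takes a point from camera to world coordinates). Camera axes: x right, y up, looking along -z (the intrinsics and any distortion apply to the point x, -y, -z); pixel columns grow to the right and rows downward; lengths in mm; the calibration is good to about 2 mm. A picture is of the moment at which its call begins. camera_model takes no time and is no camera call.
- r.close_job(): hands the job in, once; it reports no verdict.
Trained networks look in the newest picture that a camera, given by its name, has taken for a name from the list of things; names that differ only in an ending like _2 or _b are one class to them, and where a whole thing is asked for, a point or a joint stands for the part that bears it (a point fixed in the world has none). Each returns a list of dicts, best first, with "confidence" (0 to 1); they miss things now and then, are a little off and sometimes report something else, mostly with a low value. They report only what shows in the picture. A call takes as long as a camera call. They do not tell look-alikes from the thing itself.
- r.look_for(query, camera): "centre" ([x, y, z] in mm, in the coordinates of the camera as it stood for that picture, good to about 4 mm: the middle of the surface that is visible of it).
- r.tip_of(query, camera): "centre" ([x, y, z] in mm, in the coordinates of the camera as it stood for that picture, good to about 4 mm: a listed point, or the origin of a listed thing).
The state is a dict: "time": time; "joint_positions": joint angles; "joint_velocities": joint speeds; "effort": joint torques, N m; "position": TCP position; "eef_rot": TCP orientation; "wrist_force": force on the tool from outside, world axes, zero at the start; "wrist_torque": the same for the moment, N m; "width": opening from 0.0 (shut) to 1.0 (fully open).
Only numpy, scipy, OpenCV 4.12 (cv2) and the standard library are available. Lean on these libraries where they do the work, as an engineer would, in place of code of your own. Each camera call takes 0.05 s, during which the arm holds its last target.

## Working session

There is one attempt and no reset: what is moved stays moved. The work goes in short steps, Python scripts to look and compute and a tool call to move; the robot and the scene stay as the last step left them, time stands still between calls to the robot, and variables do not carry over. Pictures are saved under pics/ and viewed, and the job is handed in when it is done.

Besides the shell and the picture viewer there is one more tool, called as name([rows], argument=value, ...), one row to a line, values as JSON. move_arm: Moves the arm, as the interface text tells. Its arguments: {"type":"object","properties":{"commands":{"type":"array"},"jaw":{"type":"number"}},"required":["commands"]}

```bash
ls; mkdir -p pics
python3 - <<'E'
from rig import r
import cv2,json
print(r.observe())
for n in("side","top"):
    m=r.camera_model(n);print(n,m)
    cv2.imwrite(f"pics/{n}0.png",r.read_camera(n))
E
```

```text
pics
{'time': 0.0, 'joint_positions': array([-1.24697583e+00,  4.23857899e-01,  1.63070529e+00,  1.93661687e-05,
        1.08859898e+00, -1.90481259e-02]), 'joint_velocities': array([ 0.00073746,  0.0014943 , -0.00151331, -0.00031645,  0.00122628,
        0.00056368]), 'effort': array([ 3.38268510e-03, -5.57382882e+01, -2.81743616e+01,  1.90201822e-04,
        7.37245049e-03, -4.96698107e-06]), 'position': array([ 210.02628774, -588.35244481,  403.92881942]), 'eef_rot': array([ 9.85341557e-01,  1.70591325e-01, -1.10647885e-04, -7.76965699e-04]), 'wrist_force': array([ 0.36321385, -0.01331153,  0.41412957]), 'wrist_torque': array([ 0.00218993,  0.02825835, -0.0218111 ]), 'width': 1.002495040447715}
side {'fx': 394.8219058621567, 'fy': 394.8219058621567, 'cx': 252.7335704071271, 'cy': 194.02371133905064, 'extrinsics': array([[ 9.90886148e-01,  6.08164015e-02, -1.20191539e-01,
         4.67456695e+02],
       [-1.32643814e-01,  5.95922772e-01, -7.92011154e-01,
        -6.87192888e+02],
       [ 2.34576068e-02,  8.00735547e-01,  5.98558539e-01,
         6.46950563e+02],
       [ 0.00000000e+00,  0.00000000e+00,  0.00000000e+00,
         1.00000000e+00]])}
top {'fx': 495.3218890587986, 'fy': 495.3218890587986, 'cx': 251.95548730448667, 'cy': 192.12955012271243, 'extrinsics': array([[ 2.27945057e-03,  9.97489260e-01, -7.07812143e-02,
         4.84077618e+02],
       [-9.99752107e-01,  7.05513581e-04, -2.22536913e-02,
         6.98597471e+01],
       [-2.21478809e-02,  7.08143943e-02,  9.97243598e-01,
         1.27914990e+03],
       [ 0.00000000e+00,  0.00000000e+00,  0.00000000e+00,
         1.00000000e+00]])}
```

View pics/side0.png

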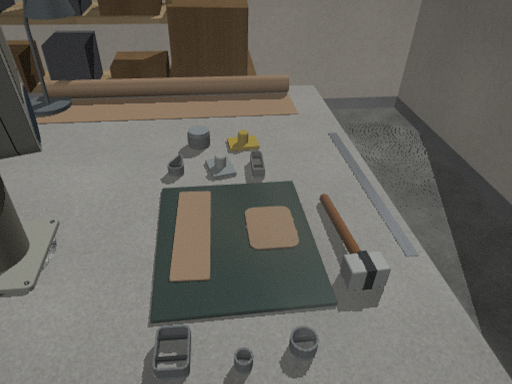

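View pics/top0.png

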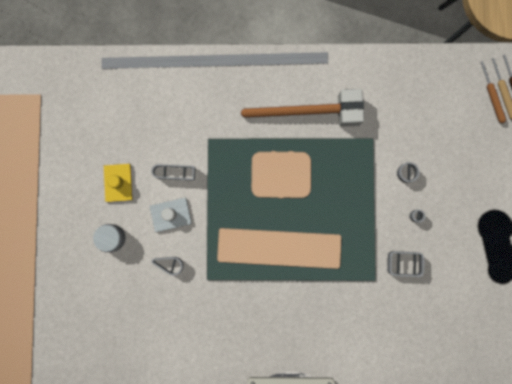

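Run:
```python
import cv2,numpy as np
t=cv2.imread("pics/top0.png");s=cv2.imread("pics/side0.png")
def crop(im,x,y,w,h,k):return cv2.resize(im[y:y+h,x:x+w],None,fx=k,fy=k,interpolation=cv2.INTER_CUBIC)
cv2.imwrite("pics/tA.png",crop(t,90,150,120,140,4.2))
cv2.imwrite("pics/tB.png",crop(t,370,150,80,140,4.2))
cv2.imwrite("pics/sA.png",crop(s,155,120,120,70,6))
cv2.imwrite("pics/sB.png",crop(s,140,315,190,69,4))
```

```text
(no output)
```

View pics/tA.png

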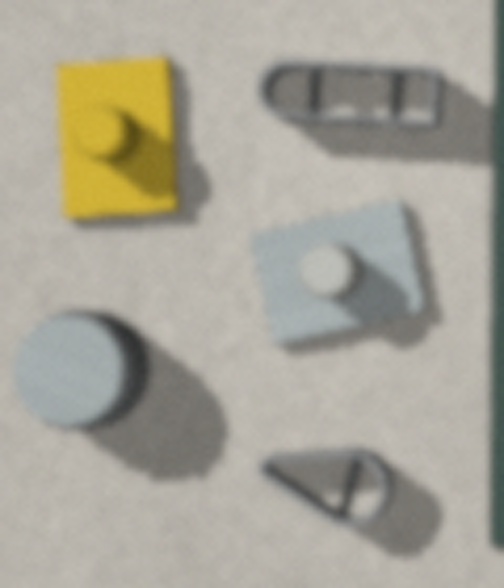

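View pics/tB.png

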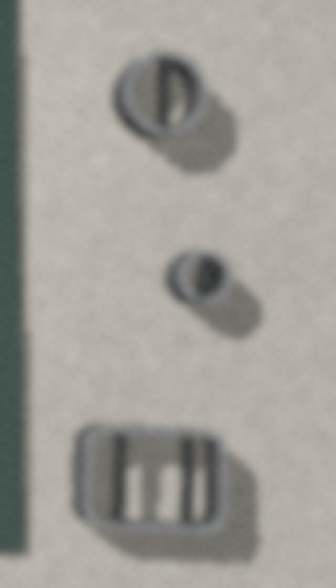

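View pics/sA.png

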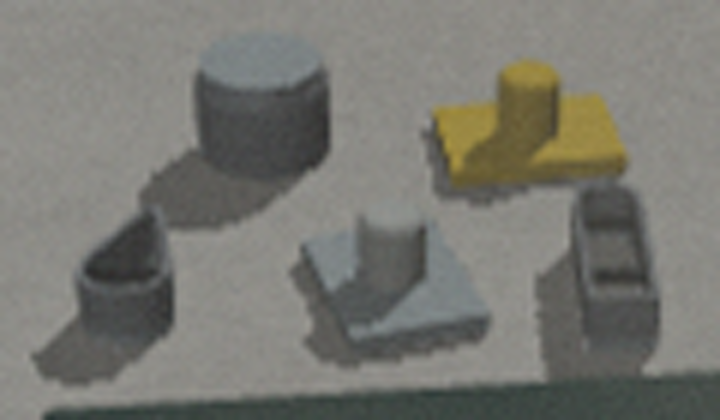

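View pics/sB.png

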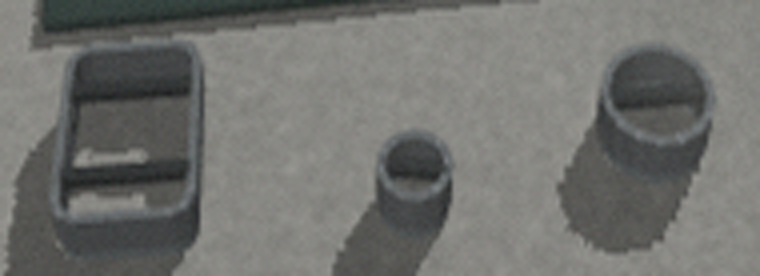

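Run:
```python
import cv2,numpy as np
for n in("top","side"):
    t=cv2.imread(f"pics/{n}0.png").astype(int)
    d=t[...,0]-t[...,2]
    v=np.clip(128+4*d,0,255).astype(np.uint8)
    reg=[(90,150,120,140),(370,150,80,140)] if n=="top" else [(155,120,120,70),(140,315,190,69)]
    ims=[cv2.resize(v[y:y+h,x:x+w],None,fx=3.5,fy=3.5,interpolation=cv2.INTER_NEAREST) for x,y,w,h in reg]
    H=max(i.shape[0] for i in ims);W=sum(i.shape[1] for i in ims)
    o=np.zeros((H,W),np.uint8);x=0
    if n=="side":
        o=np.zeros((sum(i.shape[0] for i in ims),max(i.shape[1] for i in ims)),np.uint8)
        for i in ims:o[x:x+i.shape[0],:i.shape[1]]=i;x+=i.shape[0]
    else:
        for i in ims:o[:i.shape[0],x:x+i.shape[1]]=i;x+=i.shape[1]
    cv2.imwrite(f"pics/d_{n}.png",o)
```

```text
(no output)
```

View pics/d_top.png

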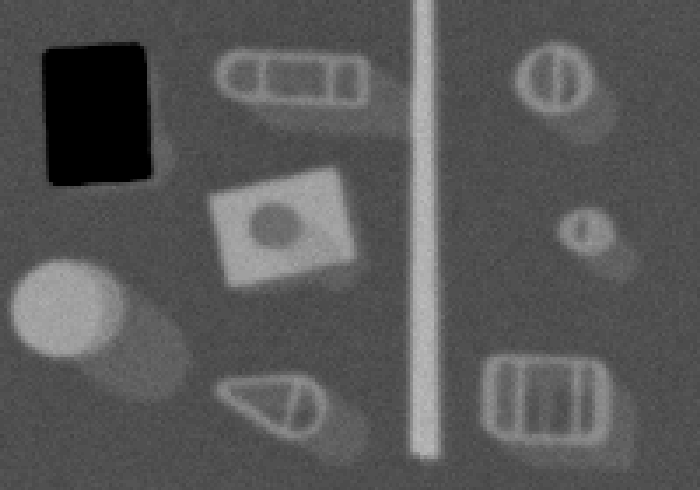

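View pics/d_side.png

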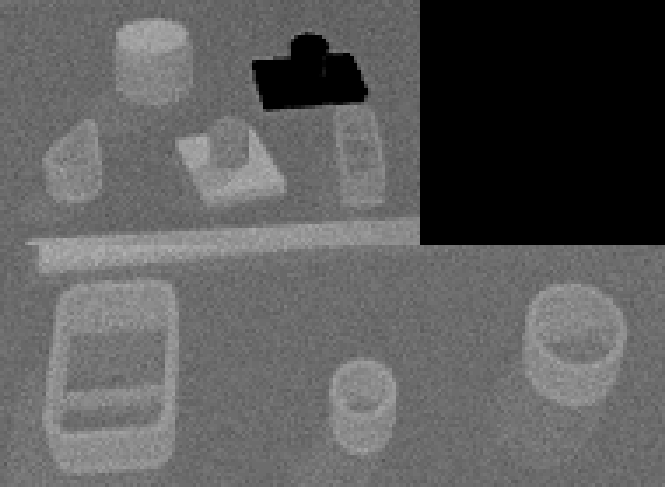

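```bash
cat > h.py <<'E'
import cv2,numpy as np
from scipy.optimize import minimize
from rig import r
CM={n:r.camera_model(n) for n in("top","side")}
def proj(n,P):
    m=CM[n];E=np.array(m["extrinsics"]);P=np.atleast_2d(P)
    c=(P-E[:3,3])@E[:3,:3]
    return np.c_[m["cx"]+m["fx"]*c[:,0]/-c[:,2], m["cy"]-m["fy"]*c[:,1]/-c[:,2]]
def rrect(w,l,rad,n=6):
    o=[]
    for cx,cy,a0 in((w/2-rad,l/2-rad,0),(-w/2+rad,l/2-rad,90),(-w/2+rad,-l/2+rad,180),(w/2-rad,-l/2+rad,270)):
        for a in np.radians(a0+np.linspace(0,90,n)):o.append((cx+rad*np.cos(a),cy+rad*np.sin(a)))
    return np.array(o)
def hull(p):return cv2.convexHull(np.float32(p)).reshape(-1,2).astype(float)
ang=np.linspace(0,2*np.pi,33)[:-1]
circ=lambda R,cx=0,cy=0:np.c_[cx+R*np.cos(ang),cy+R*np.sin(ang)]
def strap(i):return hull(np.r_[circ(18-i,0,37),[[-18+i,-55+i],[18-i,-55+i]]])
def tear(i):return hull(np.r_[circ(23-i,0,-17),circ(2,0,38-2.2*i)])
OUT={"strap":strap,"tear":tear,"round":lambda i:circ(25.2-i),"small":lambda i:circ(16.2-i),"pocket":lambda i:rrect(60-2*i,84-2*i,10-i)}
S=8
def place(p2,z,pose):
    x,y,zz,a=pose;c,s=np.cos(a),np.sin(a)
    return np.c_[x+c*p2[:,0]-s*p2[:,1],y+s*p2[:,0]+c*p2[:,1],np.full(len(p2),z+zz)]
def fill(im,P,v,win):
    q=(P-np.array(win[:2])+.5)*S-.5
    cv2.fillPoly(im,[np.round(q*16).astype(np.int32)],v,cv2.LINE_8,4)
def render(n,name,pose,win):
    im=np.zeros((win[3]*S,win[2]*S),np.float32)
    if name in("strip","panel"):
        o=rrect(84,310,1.) if name=="strip" else rrect(116,150,12)
        fill(im,proj(n,place(o,3.5,pose)),1,win)
    elif name=="plate":
        o=rrect(70,96,1)
        for z in(0,12):fill(im,proj(n,place(o,z,pose)),1,win)
        h=cv2.convexHull(np.float32(np.r_[proj(n,place(o,0,pose)),proj(n,place(o,12,pose))])).reshape(-1,2);fill(im,h,1,win)
        b=np.r_[proj(n,place(circ(17),12,pose)),proj(n,place(circ(17),44,pose)),proj(n,place(circ(14),47,pose))]
        fill(im,cv2.convexHull(np.float32(b)).reshape(-1,2),.25,win)
    else:
        o,i=OUT[name](0),OUT[name](4)
        h=cv2.convexHull(np.float32(np.r_[proj(n,place(o,0,pose)),proj(n,place(o,32,pose))])).reshape(-1,2)
        fill(im,h,1,win)
        it,ib=proj(n,place(i,32,pose)),proj(n,place(i,0,pose))
        # see-through area = inner top polygon ∩ inner bottom polygon
        a=np.zeros_like(im);b=np.zeros_like(im);fill(a,it,1,win);fill(b,ib,1,win)
        im[(a>0)&(b>0)]=0
    im=cv2.resize(im,(win[2],win[3]),interpolation=cv2.INTER_AREA)
    return cv2.GaussianBlur(im,(0,0),.7)
def dimg(im):
    t=im.astype(np.float32);return t[...,0]-t[...,2]
def window(n,name,pose,m=9):
    R={"strip":170,"panel":100,"strap":60,"plate":66,"pocket":56,"tear":46,"round":27,"small":18}[name]
    pts=proj(n,[[pose[0]+dx,pose[1]+dy,pose[2]+z] for dx in(-R,R) for dy in(-R,R) for z in (0,32)])
    a=np.floor(pts.min(0)-2).astype(int);b=np.ceil(pts.max(0)+2).astype(int)
    a=np.maximum(a,0);b=np.minimum(b,[512,384]);return [*a,*(b-a)]
def cost(name,pose,imgs,wins):
    c=0
    for n in imgs:
        w=wins[n];p=render(n,name,pose,w);d=imgs[n][w[1]:w[1]+w[3],w[0]:w[0]+w[2]]
        c+=1-np.corrcoef(p.ravel(),d.ravel())[0,1]
    return c
def fit(name,pose0,ims,freez=False,cams=("top","side"),step=(8,8,3,.15),win=None):
    imgs={n:dimg(ims[n]) for n in cams};wins=win or {n:window(n,name,pose0) for n in cams}
    pose0=np.array(pose0,float);idx=[0,1,2,3] if freez else [0,1,3]
    if name in("round","small"):idx=idx[:-1]
    def f(v):
        p=pose0.copy();p[idx]=v;return cost(name,p,imgs,wins)
    best=None;v=pose0[idx]
    for k in(1,.4,.4):
        sim=[v]+[v+np.eye(len(idx))[j]*np.array(step)[idx][j]*k for j in range(len(idx))]
        q=minimize(f,v,method="Nelder-Mead",options=dict(initial_simplex=sim,xatol=.02,fatol=1e-6));v=q.x
    p=pose0.copy();p[idx]=v;return p,q.fun
def back(n,u,v,z):
    m=CM[n];E=np.array(m["extrinsics"]);d=E[:3,:3]@np.array([(u-m["cx"])/m["fx"],-(v-m["cy"])/m["fy"],-1.])
    t=(z-E[2,3])/d[2];return E[:3,3]+t*d
E
cat > m0.py <<'E'
from h import *
ims={n:cv2.imread(f"pics/{n}0.png") for n in("top","side")}
init={"strap":(174,172,32,0),"tear":(170,266,32,.3),"round":(408,173,32,0),"small":(418,216,32,0),"pocket":(405,264,32,0),"plate":(170,216,12,.2),"strip":(280,248,13.5,0),"panel":(281,175,13.5,0)}
for k,(u,v,z,a) in init.items():
    x,y,_=back("top",u,v,z);zb=10 if k in("strip","panel") else 0
    out=[]
    for cams,fz in((("top",),0),(("side",),0),(("top","side"),1)):
        if k in("strip",) and 0:continue
        p,c=fit(k,(x,y,zb,a),ims,fz,cams);out.append(p)
        print(k,cams,np.round(p,3).tolist(),round(c,3))
E
time python3 m0.py
```

```text
strap ('top',) [625.382, 301.26, 0.0, -0.05] 0.211
strap ('side',) [626.321, 296.045, 0.0, -0.029] 0.753
strap ('top', 'side') [625.989, 301.842, -2.795, -0.058] 0.967
tear ('top',) [390.43, 313.819, 0.0, -0.272] 0.186
tear ('side',) [392.632, 310.596, 0.0, -0.296] 0.173
tear ('top', 'side') [390.847, 314.267, -2.495, -0.268] 0.372
round ('top',) [624.447, -299.048, 0.0, 0.0] 0.197
round ('side',) [625.078, -299.78, 0.0, 0.0] 0.154
round ('top', 'side') [625.079, -299.238, -0.591, 0.0] 0.353
small ('top',) [514.285, -319.31, 0.0, 0.0] 0.165
small ('side',) [514.749, -320.732, 0.0, 0.0] 0.104
small ('top', 'side') [514.634, -319.759, -1.375, 0.0] 0.272
pocket ('top',) [393.465, -288.444, 0.0, -0.034] 0.216
pocket ('side',) [394.77, -289.042, 0.0, -0.038] 0.518
pocket ('top', 'side') [394.019, -288.547, -1.12, -0.042] 0.738
plate ('top',) [516.441, 308.603, 0.0, 0.232] 0.02
plate ('side',) [517.41, 306.533, 0.0, 0.23] 0.553
plate ('top', 'side') [516.781, 308.633, -1.247, 0.23] 0.574
strip ('top',) [497.499, -144.937, 10.0, 1.987] 0.729
strip ('side',) [594.547, -185.084, 10.0, 0.723] 0.724
strip ('top', 'side') [490.507, -146.592, -2.818, 1.926] 1.418
panel ('top',) [486.983, 77.953, 10.0, 1.429] 0.68
panel ('side',) [586.238, 153.559, 10.0, -1.432] 0.672
panel ('top', 'side') [510.241, 125.007, 25.124, 0.932] 1.45
  c /= stddev[:, None]
  c /= stddev[None, :]

real	0m19.555s
user	0m18.844s
sys	0m0.337s
```

```bash
sed -i 's|imgs={n:dimg(ims\[n\]) for n in cams}|sg=-1 if name in("strip","panel") else 1;imgs={n:sg*dimg(ims[n]) for n in cams}|; s|def window(n,name,pose,m=9):|&\n    if name in("strip","panel"):\n        o=rrect(84,310,1.) if name=="strip" else rrect(116,150,12)\n        P=proj(n,place(o,3.5,pose));a=np.floor(P.min(0)-9).astype(int);b=np.ceil(P.max(0)+9).astype(int);return [*a,*(b-a)]|' h.py
python3 - <<'E'
s=open('m0.py').read().replace("for k,(u","init={k:init[k] for k in('strip','panel')}\nfor k,(u").replace("-=","")
open('m1.py','w').write(s)
E
python3 m1.py
```

```text
strip ('top',) [432.238, 29.5, 10.0, -0.053] 0.005
strip ('side',) [432.653, 24.905, 10.0, -0.053] 0.012
strip ('top', 'side') [432.24, 28.999, 7.012, -0.053] 0.02
panel ('top',) [619.936, 24.322, 10.0, -0.007] 0.01
panel ('side',) [620.41, 19.48, 10.0, -0.015] 0.014
panel ('top', 'side') [620.837, 23.935, 6.18, -0.012] 0.026
```

```bash
cat > plan.py <<'E'
import sys,numpy as np
from rig import r
from scipy.spatial.transform import Rotation as R
def state():
    o=r.observe();M=R.from_quat(o["eef_rot"]).as_matrix()
    return o,np.array(o["position"]),np.arctan2(M[1,0],M[0,0]),M
def plan(t,deg,n,q=1.0):
    o,p,a,M=state();t=np.array(t,float);da=-(deg-np.degrees(a))
    da=(da+90)%180-90 if abs(da)>180 else da
    step=np.round(da/n,1)
    rows=[];cur=p.copy();ca=a
    for i in range(n):
        d=(t-cur)/(n-i);T=np.c_[[np.cos(ca),np.sin(ca),0],[np.sin(ca),-np.cos(ca),0],[0,0,-1]]
        s=np.round(T.T@d/q)*q;rows.append([*s.tolist(),float(step)]);cur=cur+T@s;ca-=np.radians(step)
    print("from",np.round(p,1),"a",round(np.degrees(a),2),"tilt",np.round(M[:2,2],4),"end",np.round(cur,1),round(np.degrees(ca),2),"t",round(o["time"],2),"F",np.round(o["wrist_force"],1),"w",round(o["width"],3))
    for i in range(0,n,10):print(rows[i:i+10])
if __name__=="__main__":
    v=[float(x) for x in sys.argv[1:]];plan(v[:3],v[3],int(v[4]),v[5] if len(v)>5 else 1.0)
E
python3 -c "from rig import r;print(r.nose_length)"
python3 plan.py 400 -100 404 87 20
```

```text
173.4
from [ 210.  -588.4  404. ] a 19.64 tilt [-0.0004  0.0014] end [399.6 -99.8 404. ] 87.64 t 0.1 F [ 0.4 -0.4 -0.2] w 1.001
[[17.0, -20.0, 0.0, -3.4], [18.0, -19.0, 0.0, -3.4], [19.0, -18.0, 0.0, -3.4], [20.0, -16.0, 0.0, -3.4], [21.0, -15.0, 0.0, -3.4], [22.0, -14.0, 0.0, -3.4], [23.0, -13.0, 0.0, -3.4], [24.0, -11.0, 0.0, -3.4], [24.0, -10.0, 0.0, -3.4], [25.0, -8.0, 0.0, -3.4]]
[[25.0, -7.0, 0.0, -3.4], [26.0, -5.0, 0.0, -3.4], [26.0, -4.0, 0.0, -3.4], [26.0, -2.0, 0.0, -3.4], [26.0, -1.0, 0.0, -3.4], [26.0, 1.0, 0.0, -3.4], [26.0, 3.0, 0.0, -3.4], [26.0, 4.0, 0.0, -3.4], [26.0, 6.0, 0.0, -3.4], [26.0, 7.0, 0.0, -3.4]]
```

move_arm([
  [17,-20,0,-3.4],
  [18,-19,0,-3.4],
  [19,-18,0,-3.4],
  [20,-16,0,-3.4],
  [21,-15,0,-3.4],
  [22,-14,0,-3.4],
  [23,-13,0,-3.4],
  [24,-11,0,-3.4],
  [24,-10,0,-3.4],
  [25,-8,0,-3.4],
], jaw=0)

```text
time: 0.93
position: [303.7, -343.4, 404.5]
eef_rot: [0.892, 0.452, -0.0, -0.0]
wrist_force: [0.6, 0.8, 0.4]
width: 1.002
```

move_arm([
  [25,-7,0,-3.4],
  [26,-5,0,-3.4],
  [26,-4,0,-3.4],
  [26,-2,0,-3.4],
  [26,-1,0,-3.4],
  [26,1,0,-3.4],
  [26,3,0,-3.4],
  [26,4,0,-3.4],
  [26,6,0,-3.4],
  [26,7,0,-3.4],
])

```text
time: 1.77
position: [399.8, -98.8, 404.6]
eef_rot: [0.721, 0.693, -0.0, -0.0]
wrist_force: [-0.1, -0.9, 0.0]
width: 1.0
```

```bash
python3 plan.py 625 300 300 87 20
```

```text
from [399.8 -98.8 404.6] a 87.8 tilt [-0.0002  0.0001] end [625.3 299.9 299.6] 87.8 t 1.77 F [-0.1 -0.9  0. ] w 1.0
[[20.0, 10.0, 5.0, 0.0], [20.0, 11.0, 5.0, 0.0], [20.0, 10.0, 5.0, 0.0], [20.0, 11.0, 5.0, 0.0], [20.0, 10.0, 5.0, 0.0], [20.0, 11.0, 5.0, 0.0], [21.0, 10.0, 5.0, 0.0], [20.0, 11.0, 5.0, 0.0], [21.0, 10.0, 5.0, 0.0], [20.0, 11.0, 5.0, 0.0]]
[[21.0, 10.0, 5.0, 0.0], [20.0, 11.0, 6.0, 0.0], [21.0, 10.0, 5.0, 0.0], [20.0, 11.0, 6.0, 0.0], [21.0, 10.0, 5.0, 0.0], [20.0, 11.0, 6.0, 0.0], [21.0, 10.0, 5.0, 0.0], [20.0, 11.0, 6.0, 0.0], [21.0, 10.0, 5.0, 0.0], [20.0, 11.0, 6.0, 0.0]]
```

move_arm([
  [20,10,5,0.1],
  [20,11,5,0.1],
  [20,10,5,0.1],
  [20,11,5,0.1],
  [20,10,5,0.1],
  [20,11,5,0.1],
  [21,10,5,0.1],
  [20,11,5,0.1],
  [21,10,5,0],
  [20,11,5,0],
])

```text
time: 2.6
position: [514.6, 97.7, 354.1]
eef_rot: [0.726, 0.687, -0.0, -0.0]
wrist_force: [0.1, -0.4, 0.4]
width: 1.002
```

move_arm([
  [21,10,5,0],
  [20,11,6,0],
  [21,10,5,0],
  [20,11,6,0],
  [21,10,5,0],
  [20,11,6,0],
  [21,10,5,0],
  [20,11,6,0],
  [21,10,5,0],
  [20,11,6,0],
])

```text
time: 3.43
position: [630.8, 296.6, 299.0]
eef_rot: [0.726, 0.687, -0.0, -0.0]
wrist_force: [0.2, -1.0, 1.1]
width: 1.005
```

```bash
python3 plan.py 625.4 301.3 200 87.1 10
python3 - <<'E'
from rig import r
import cv2
for n,(x,y,w,h) in (("side",(150,60,200,150)),("top",(60,60,240,180))):
    im=r.read_camera(n);cv2.imwrite(f"pics/{n}1.png",im);cv2.imwrite(f"pics/{n}1c.png",cv2.resize(im[y:y+h,x:x+w],None,fx=3,fy=3,interpolation=cv2.INTER_CUBIC))
E
```

```text
from [630.8 296.6 299. ] a 86.85 tilt [-0.0008 -0.0003] end [625.  300.9 200. ] 86.85 t 3.43 F [ 0.2 -1.   1.1] w 1.005
[[0.0, -1.0, 10.0, -0.0], [0.0, -1.0, 10.0, -0.0], [1.0, -0.0, 10.0, -0.0], [0.0, -1.0, 10.0, -0.0], [1.0, -0.0, 10.0, -0.0], [0.0, -1.0, 10.0, -0.0], [1.0, -0.0, 10.0, -0.0], [0.0, -1.0, 10.0, -0.0], [1.0, -0.0, 9.0, -0.0], [0.0, -1.0, 10.0, -0.0]]
```

View pics/side1c.png

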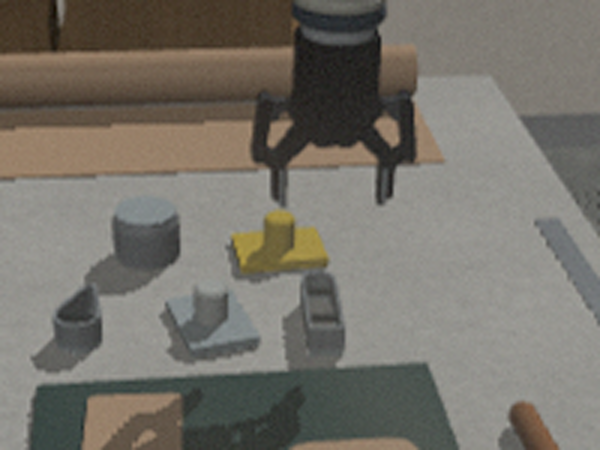

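View pics/top1c.png

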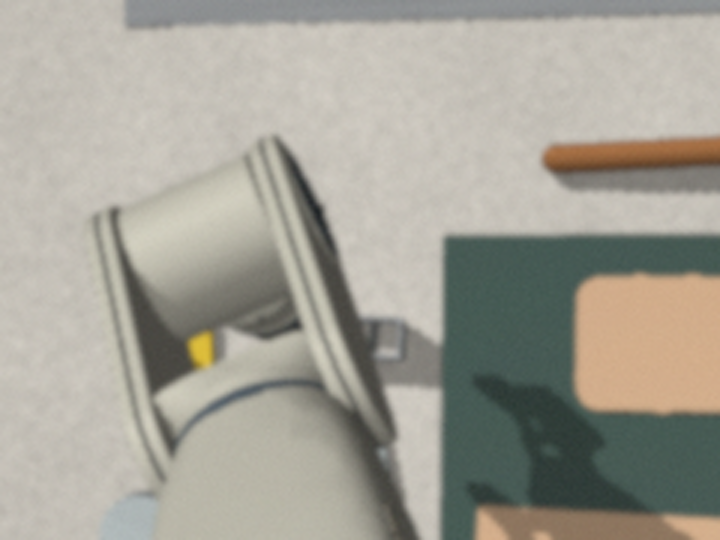

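```bash
python3 - <<'E'
from h import *
from plan import state
o,p,a,M=state();print(p)
for z in(160,173):
  for s in(-42.5,42.5):print(z,proj("side",[p+M@[0,s,z]]))
E
python3 plan.py 625.4 301.3 200 87.1 10
```

```text
[631.25758759 297.91064142 298.25283217]
160 [[244.60439933 126.44166781]]
160 [[274.84373731 125.9695163 ]]
173 [[244.55214091 130.62144876]]
173 [[274.58076121 130.12775492]]
from [631.3 297.9 298.3] a 86.95 tilt [-0.0001  0.0004] end [625.4 301.2 200.3] 86.95 t 3.53 F [-0.2 -0.4  0.6] w 1.002
[[0.0, -1.0, 10.0, -0.0], [0.0, -1.0, 10.0, -0.0], [0.0, -1.0, 10.0, -0.0], [0.0, -0.0, 10.0, -0.0], [1.0, -1.0, 10.0, -0.0], [0.0, -0.0, 10.0, -0.0], [1.0, -1.0, 10.0, -0.0], [0.0, -0.0, 9.0, -0.0], [1.0, -1.0, 10.0, -0.0], [0.0, -0.0, 9.0, -0.0]]
```

move_arm([
  [0,-1,14,0],
  [0,-1,14,0],
  [0,-1,14,0],
  [0,0,14,0],
  [1,-1,14,0],
  [0,0,14,0],
  [1,-1,14,0],
  [0,0,10,0],
  [1,-1,6,0],
  [0,0,4,0],
])

```text
time: 4.37
position: [624.4, 298.9, 180.5]
eef_rot: [0.726, 0.687, -0.001, -0.0]
wrist_force: [-0.2, -0.1, 0.7]
width: 0.999
```

move_arm([
  [0,0,0,0],
  [0,0,0,0],
  [0,0,0,0],
  [0,0,0,0],
  [0,0,0,0],
  [0,0,0,0],
  [0,0,0,0],
  [0,0,0,0],
  [0,0,0,0],
  [0,0,0,0],
], jaw=1)

```text
time: 5.2
position: [625.3, 299.0, 182.9]
eef_rot: [0.726, 0.687, 0.001, 0.0]
wrist_force: [0.8, 0.6, 6.1]
width: 0.41
```

```bash
python3 plan.py 625.4 301.3 180 87.1 10
python3 - <<'E'
from rig import r
import cv2
for n,(x,y,w,h) in (("side",(150,60,200,150)),):
    im=r.read_camera(n);cv2.imwrite(f"pics/{n}2.png",im);cv2.imwrite(f"pics/{n}2c.png",cv2.resize(im[y:y+h,x:x+w],None,fx=3,fy=3,interpolation=cv2.INTER_CUBIC))
E
```

```text
from [625.3 299.  182.9] a 86.84 tilt [0.0018 0.0008] end [625.4 301.  179.9] 86.84 t 5.2 F [0.8 0.6 6.1] w 0.41
[[0.0, -0.0, 0.0, -0.0], [0.0, -0.0, 0.0, -0.0], [0.0, -0.0, 0.0, -0.0], [0.0, -0.0, 0.0, -0.0], [0.0, -0.0, 0.0, -0.0], [0.0, -0.0, 1.0, -0.0], [1.0, -0.0, 0.0, -0.0], [0.0, -0.0, 1.0, -0.0], [1.0, -0.0, 0.0, -0.0], [0.0, -0.0, 1.0, -0.0]]
```

View pics/side2c.png

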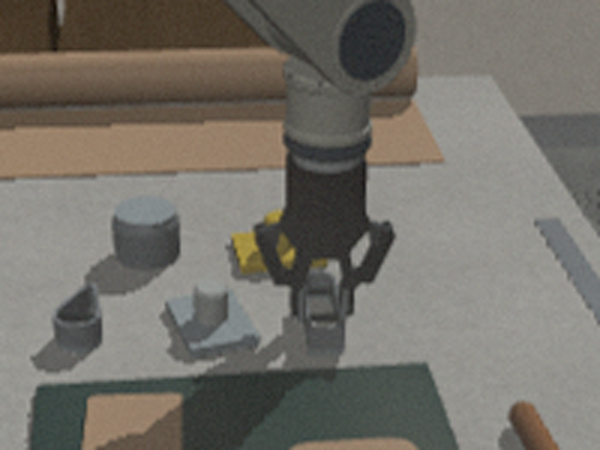

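move_arm([
  [0,0,-4,0],
  [0,0,-6,0],
  [0,0,-8,0],
  [0,0,-10,0],
  [0,0,-10,0],
  [0,0,-10,0],
  [0,0,-10,0],
  [0,0,-10,0],
  [0,0,-8,0],
  [0,0,-4,0],
])

```text
time: 6.08
position: [625.1, 299.0, 263.6]
eef_rot: [0.726, 0.687, 0.001, 0.0]
wrist_force: [-0.3, -0.8, -1.6]
width: 0.408
```

```bash
python3 plan.py 436.1 102.1 262 87 20
```

```text
from [625.1 299.  263.6] a 86.84 tilt [0.0019 0.0009] end [436.  102.1 261.6] 86.84 t 6.08 F [-0.3 -0.8 -1.6] w 0.408
[[-10.0, -9.0, 0.0, -0.0], [-10.0, -9.0, 0.0, -0.0], [-10.0, -9.0, 0.0, -0.0], [-10.0, -9.0, 0.0, -0.0], [-10.0, -9.0, 0.0, -0.0], [-10.0, -9.0, 0.0, -0.0], [-11.0, -9.0, 0.0, -0.0], [-10.0, -9.0, 0.0, -0.0], [-11.0, -9.0, 0.0, -0.0], [-10.0, -9.0, 0.0, -0.0]]
[[-11.0, -9.0, 0.0, -0.0], [-10.0, -9.0, 0.0, -0.0], [-11.0, -9.0, 0.0, -0.0], [-10.0, -9.0, 0.0, -0.0], [-11.0, -9.0, 0.0, -0.0], [-10.0, -9.0, 0.0, -0.0], [-11.0, -8.0, 0.0, -0.0], [-10.0, -9.0, 1.0, -0.0], [-11.0, -8.0, 0.0, -0.0], [-10.0, -9.0, 1.0, -0.0]]
```

move_arm([
  [-10,-9,0,0],
  [-10,-9,0,0],
  [-10,-9,0,0],
  [-10,-9,0,0],
  [-10,-9,0,0],
  [-10,-9,0,0],
  [-11,-9,0,0],
  [-10,-9,0,0],
  [-11,-9,0,0],
  [-10,-9,0,0],
])

```text
time: 6.92
position: [528.7, 201.4, 261.8]
eef_rot: [0.726, 0.687, -0.0, -0.0]
wrist_force: [0.0, 0.2, -2.6]
width: 0.41
```

move_arm([
  [-11,-9,0,0],
  [-10,-9,0,0],
  [-11,-9,0,0],
  [-10,-9,0,0],
  [-11,-9,0,0],
  [-10,-9,0,0],
  [-11,-8,0,0],
  [-10,-9,0,0],
  [-11,-8,0,0],
  [-10,-9,0,0],
])

```text
time: 7.75
position: [435.0, 101.1, 261.8]
eef_rot: [0.726, 0.687, 0.0, 0.0]
wrist_force: [0.3, 0.5, -2.6]
width: 0.406
```

```bash
python3 - <<'E'
from rig import r
import cv2
for n in("side","top"):
    im=r.read_camera(n);cv2.imwrite(f"pics/{n}3.png",im)
im=cv2.imread("pics/side3.png");cv2.imwrite("pics/side3c.png",cv2.resize(im[60:290,80:330],None,fx=2.4,fy=2.4,interpolation=cv2.INTER_CUBIC))
E
python3 plan.py 436.1 102.1 203 87 10
```

```text
from [433.7 100.6 261.5] a 86.77 tilt [-0.0025 -0.0006] end [435.9 102.5 202.5] 86.77 t 7.85 F [ 0.3  0.8 -2.7] w 0.408
[[0.0, 0.0, 6.0, -0.0], [0.0, 0.0, 6.0, -0.0], [0.0, 0.0, 6.0, -0.0], [0.0, 0.0, 6.0, -0.0], [0.0, 0.0, 6.0, -0.0], [0.0, 0.0, 6.0, -0.0], [0.0, 1.0, 6.0, -0.0], [1.0, 0.0, 6.0, -0.0], [0.0, 1.0, 5.0, -0.0], [1.0, 0.0, 6.0, -0.0]]
```

View pics/side3c.png

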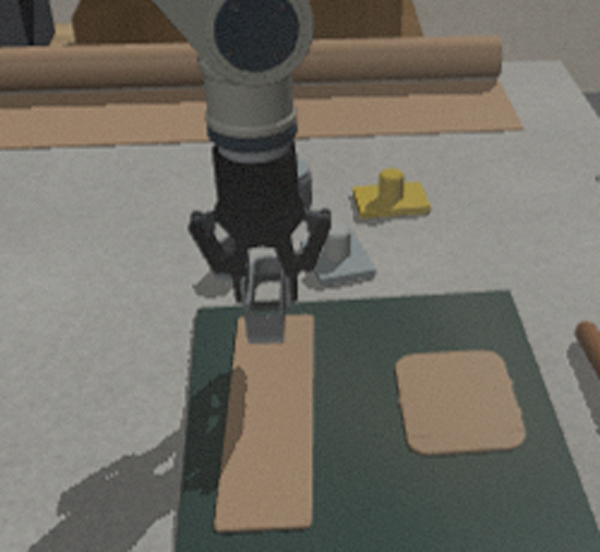

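move_arm([
  [1,1,4,0],
  [1,1,6,0],
  [0,0.5,8,0],
  [0,0,8,0],
  [0,0,8,0],
  [0,0,8,0],
  [0,0,7,-0.2],
  [0,0,5,0],
  [0,0,3,0],
  [0,0,2,0],
])

```text
time: 8.68
position: [438.1, 103.8, 202.2]
eef_rot: [0.725, 0.689, -0.0, -0.0]
wrist_force: [-0.1, -0.1, -1.9]
width: 0.404
```

```bash
python3 plan.py 436.1 102.1 197 87 10 .5
```

```text
from [438.1 103.8 202.2] a 87.04 tilt [-0.0007 -0.0001] end [436.  101.9 197.2] 87.04 t 8.68 F [-0.1 -0.1 -1.9] w 0.404
[[-0.0, -0.0, 0.5, 0.0], [-0.0, -0.0, 0.5, 0.0], [-0.0, -0.0, 0.5, 0.0], [-0.5, -0.5, 0.5, 0.0], [-0.0, -0.0, 0.5, 0.0], [-0.5, -0.5, 0.5, 0.0], [-0.0, -0.0, 0.5, 0.0], [-0.5, -0.5, 0.5, 0.0], [-0.0, -0.0, 0.5, 0.0], [-0.5, -0.5, 0.5, 0.0]]
```

move_arm([
  [-0.5,-0.5,0.5,0],
  [-0.5,-0.5,0.5,0],
  [-0.5,-0.5,0.5,0],
  [0,-0.5,0.5,0],
  [0,0,0.5,0],
  [0,0,0.5,0],
  [0,0,0,0],
  [0,0,0,0],
  [0,0,0,0],
  [0,0,0,0],
])

```text
time: 9.52
position: [436.2, 102.4, 199.7]
eef_rot: [0.725, 0.689, 0.0, 0.0]
wrist_force: [-0.9, 0.5, -1.7]
width: 0.407
```

```bash
python3 plan.py 436.1 102.1 195 87 10 .5
```

```text
from [436.2 102.4 199.7] a 87.04 tilt [0.0001 0.    ] end [436.1 101.9 195.2] 87.04 t 9.52 F [-0.9  0.5 -1.7] w 0.407
[[-0.0, -0.0, 0.5, 0.0], [-0.0, -0.0, 0.5, 0.0], [-0.0, -0.0, 0.5, 0.0], [-0.0, -0.0, 0.5, 0.0], [-0.0, -0.0, 0.5, 0.0], [-0.0, -0.0, 0.5, 0.0], [-0.0, -0.0, 0.5, 0.0], [-0.0, -0.0, 0.5, 0.0], [-0.0, -0.0, 0.5, 0.0], [-0.5, -0.0, 0.0, 0.0]]
```

move_arm([
  [0,0,0.5,0],
  [0,0,0.5,0],
  [0,0,0.5,0],
  [0,0,0.5,0],
  [0,0,0.5,0],
  [0,0,0.5,0],
  [0,0,0.5,0],
  [0,0,0,0],
  [0,0,0,0],
  [0,0,0,0],
])

```text
time: 10.35
position: [436.1, 102.4, 196.3]
eef_rot: [0.725, 0.689, 0.0, 0.0]
wrist_force: [-1.7, -1.2, 1.9]
width: 0.407
```

move_arm([
  [0,0,0,0],
  [0,0,0,0],
  [0,0,0,0],
  [0,0,0,0],
  [0,0,0,0],
  [0,0,-2,0],
  [0,0,-6,0],
  [0,0,-12,0],
  [0,0,-15,0],
  [0,0,-15,0],
], jaw=0)

```text
time: 11.18
position: [436.0, 102.4, 247.0]
eef_rot: [0.725, 0.689, -0.0, -0.0]
wrist_force: [0.9, 1.2, 1.0]
width: 0.998
```

```bash
python3 plan.py 624.4 -299 300 92 20;python3 plan.py 520 -150 300 92 20
```

```text
from [436.  102.4 247. ] a 87.04 tilt [-0.0007 -0.0001] end [ 624.5 -299.2  300. ] 91.04 t 11.18 F [0.9 1.2 1. ] w 0.998
[[-20.0, 10.0, -3.0, -0.2], [-20.0, 10.0, -3.0, -0.2], [-20.0, 10.0, -3.0, -0.2], [-20.0, 10.0, -3.0, -0.2], [-20.0, 10.0, -3.0, -0.2], [-20.0, 10.0, -3.0, -0.2], [-20.0, 10.0, -3.0, -0.2], [-20.0, 10.0, -2.0, -0.2], [-20.0, 10.0, -3.0, -0.2], [-20.0, 10.0, -2.0, -0.2]]
[[-20.0, 10.0, -3.0, -0.2], [-20.0, 10.0, -2.0, -0.2], [-20.0, 10.0, -3.0, -0.2], [-20.0, 10.0, -2.0, -0.2], [-20.0, 9.0, -3.0, -0.2], [-19.0, 10.0, -2.0, -0.2], [-20.0, 9.0, -3.0, -0.2], [-20.0, 9.0, -2.0, -0.2], [-19.0, 9.0, -3.0, -0.2], [-20.0, 10.0, -2.0, -0.2]]
from [436.  102.4 247. ] a 87.04 tilt [-0.0007 -0.0001] end [ 520.3 -150.3  300. ] 91.04 t 11.18 F [0.9 1.2 1. ] w 0.998
[[-12.0, 5.0, -3.0, -0.2], [-12.0, 5.0, -3.0, -0.2], [-12.0, 5.0, -3.0, -0.2], [-13.0, 5.0, -3.0, -0.2], [-12.0, 5.0, -3.0, -0.2], [-13.0, 5.0, -3.0, -0.2], [-13.0, 4.0, -3.0, -0.2], [-13.0, 4.0, -2.0, -0.2], [-12.0, 4.0, -3.0, -0.2], [-13.0, 4.0, -2.0, -0.2]]
[[-13.0, 4.0, -3.0, -0.2], [-12.0, 4.0, -2.0, -0.2], [-13.0, 4.0, -3.0, -0.2], [-12.0, 5.0, -2.0, -0.2], [-13.0, 4.0, -3.0, -0.2], [-13.0, 4.0, -2.0, -0.2], [-12.0, 4.0, -3.0, -0.2], [-13.0, 5.0, -2.0, -0.2], [-12.0, 4.0, -3.0, -0.2], [-13.0, 5.0, -2.0, -0.2]]
```

```bash
python3 plan.py 624.4 -299 260 87 20
```

```text
from [436.  102.4 247. ] a 87.04 tilt [-0.0007 -0.0001] end [ 624.5 -298.9  260. ] 87.04 t 11.18 F [0.9 1.2 1. ] w 0.998
[[-20.0, 10.0, -1.0, 0.0], [-20.0, 10.0, -1.0, 0.0], [-20.0, 10.0, -1.0, 0.0], [-19.0, 11.0, -1.0, 0.0], [-20.0, 10.0, -1.0, 0.0], [-19.0, 11.0, -1.0, 0.0], [-20.0, 10.0, -1.0, 0.0], [-19.0, 11.0, -0.0, 0.0], [-20.0, 10.0, -1.0, 0.0], [-19.0, 11.0, -0.0, 0.0]]
[[-20.0, 10.0, -1.0, 0.0], [-19.0, 11.0, -0.0, 0.0], [-20.0, 10.0, -1.0, 0.0], [-19.0, 11.0, -0.0, 0.0], [-20.0, 10.0, -1.0, 0.0], [-19.0, 11.0, -0.0, 0.0], [-20.0, 10.0, -1.0, 0.0], [-19.0, 11.0, -0.0, 0.0], [-20.0, 10.0, -1.0, 0.0], [-19.0, 11.0, -0.0, 0.0]]
```

move_arm([
  [-20,10,-1,0],
  [-20,10,-1,0],
  [-20,10,-1,0],
  [-19,11,-1,0],
  [-20,10,-1,0],
  [-19,11,-1,0],
  [-20,10,-1,0],
  [-19,11,0,0],
  [-20,10,-1,0],
  [-19,11,0,0],
])

```text
time: 12.02
position: [530.1, -99.9, 254.9]
eef_rot: [0.725, 0.689, 0.0, 0.0]
wrist_force: [0.5, 0.6, 0.6]
width: 1.0
```

move_arm([
  [-20,10,-1,0],
  [-19,11,0,0],
  [-20,10,-1,0],
  [-19,11,0,0],
  [-20,10,-1,0],
  [-19,11,0,0],
  [-20,10,-1,0],
  [-19,11,0,0],
  [-20,10,-1,0],
  [-19,11,0,0],
])

```text
time: 12.85
position: [624.8, -299.9, 259.9]
eef_rot: [0.725, 0.689, -0.0, -0.0]
wrist_force: [0.2, 1.0, -0.2]
width: 1.002
```

```bash
cat > snap.py <<'E'
import sys
from h import *
tag=sys.argv[1];ims={}
for n in("top","side"):
    ims[n]=r.read_camera(n);cv2.imwrite(f"pics/{n}{tag}.png",ims[n])
E
cat > meas.py <<'E'
import sys
from h import *
tag=sys.argv[1];ims={n:cv2.imread(f"pics/{n}{tag}.png") for n in("top","side")}
S0=(432.24,29.5,-.053)
P={"strap":(436.2,104.4,13.5,-.053),"round":(431.4,14.5,13.5,0),"tear":(427.5,-60.4,13.5,-.053),"pocket":(619.9,24.3,13.5,-.01),"strip":(432.24,29.5,10,-.053),"panel":(619.9,24.3,10,-.007)}
for k in sys.argv[2:]:
    for c in("top","side"):
        p,e=fit(k,P[k],ims,0,(c,));dx,dy=p[0]-S0[0],p[1]-S0[1]
        sx,sy=np.cos(S0[2])*dx+np.sin(S0[2])*dy,-np.sin(S0[2])*dx+np.cos(S0[2])*dy
        print(k,c,np.round(p,3),"strip-frame",round(sx,2),round(sy,2),round(e,3))
E
python3 snap.py 4; python3 meas.py 4 strap strip panel
python3 plan.py 624.4 -299 183 87 10
```

```text
strap top [ 4.35175e+02  1.03612e+02  1.35000e+01 -6.30000e-02] strip-frame -1.0 74.16 0.942
strap side [ 4.36133e+02  1.04394e+02  1.35000e+01 -3.10000e-02] strip-frame -0.08 75.0 0.804
strip top [ 4.32197e+02  2.95620e+01  1.00000e+01 -5.50000e-02] strip-frame -0.05 0.06 0.051
strip side [ 4.32699e+02  2.41780e+01  1.00000e+01 -5.20000e-02] strip-frame 0.74 -5.29 0.121
panel top [ 6.19921e+02  2.43560e+01  1.00000e+01 -7.00000e-03] strip-frame 187.69 4.81 0.009
panel side [ 6.20174e+02  1.93520e+01  1.00000e+01 -2.50000e-02] strip-frame 188.21 -0.18 0.031
from [ 625.6 -301.6  260.1] a 86.92 tilt [ 0.0026 -0.0018] end [ 624.8 -298.5  183.1] 86.92 t 12.95 F [-0.1 -0.7 -0.4] w 1.0
[[0.0, -0.0, 8.0, -0.0], [0.0, -0.0, 8.0, -0.0], [0.0, -0.0, 8.0, -0.0], [0.0, -0.0, 8.0, -0.0], [0.0, -0.0, 8.0, -0.0], [1.0, -0.0, 7.0, -0.0], [0.0, -0.0, 8.0, -0.0], [1.0, -0.0, 7.0, -0.0], [0.0, -1.0, 8.0, -0.0], [1.0, -0.0, 7.0, -0.0]]
```

Run:
```python
import cv2
t=cv2.imread("pics/top4.png");s=cv2.imread("pics/side4.png")
a=cv2.resize(t[215:285,205:360],None,fx=5,fy=5,interpolation=cv2.INTER_CUBIC);cv2.imwrite("pics/t4c.png",a[:, :780])
cv2.imwrite("pics/s4c.png",cv2.resize(s[150:330,100:340],None,fx=3,fy=3,interpolation=cv2.INTER_CUBIC))
```

```text
(no output)
```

View pics/t4c.png

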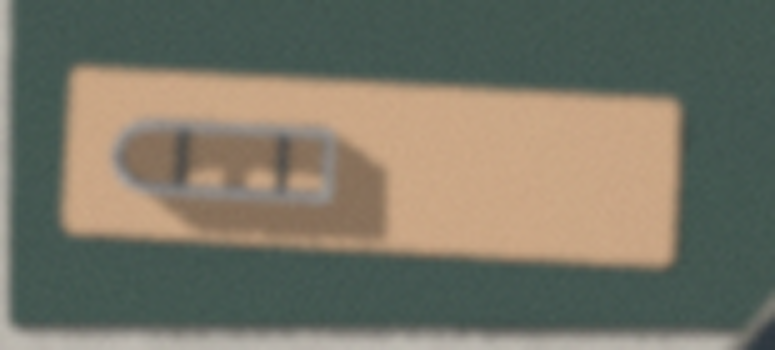

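View pics/s4c.png

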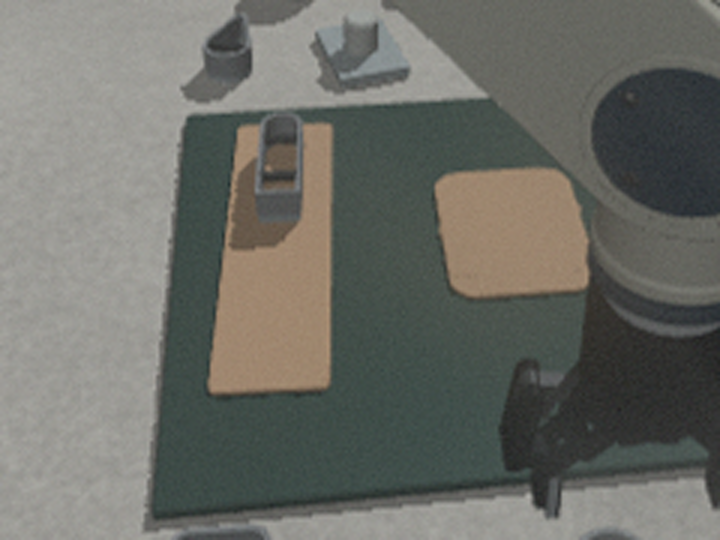

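```bash
cat > meas.py <<'E'
import sys
from h import *
from scipy.optimize import minimize
tag=sys.argv[1];ims={n:cv2.imread(f"pics/{n}{tag}.png") for n in("top","side")}
S0={"top":(432.2,29.53,10,-.054),"side":(432.65,24.6,10,-.053)}
PN={"top":(619.93,24.34,10,-.007),"side":(620.3,19.4,10,-.02)}
P={"strap":(0,75),"round":(0,-15),"tear":(0,-90),"pocket":(0,0)}
for k in sys.argv[2:]:
    for n in("top","side"):
        B=(PN if k=="pocket" else S0)[n];c,s=np.cos(B[3]),np.sin(B[3])
        l=P[k];p0=np.array([B[0]+c*l[0]-s*l[1],B[1]+s*l[0]+c*l[1],13.5,B[3]])
        w=window(n,k,p0)
        t=ims[n].astype(np.float32);t=cv2.GaussianBlur(t,(0,0),.4);q=(t[...,0]-t[...,2])/(t[...,0]+t[...,2])
        W=[0,0,512,384];L=render(n,"panel" if k=="pocket" else "strip",B,W)>.98
        D=render(n,k,p0,W); D=cv2.dilate(D,np.ones((3,3)))>.05
        L=cv2.erode(L.astype(np.uint8),np.ones((3,3)))>0
        M=(L|(D if n=="side" else L))[w[1]:w[1]+w[3],w[0]:w[0]+w[2]];qq=q[w[1]:w[1]+w[3],w[0]:w[0]+w[2]][M]
        idx=[0,1] if k=="round" else [0,1,3]
        def f(v):
            p=p0.copy();p[idx]=v;return 1-np.corrcoef(render(n,k,p,w)[M],qq)[0,1]
        v=p0[idx]
        for kk in(1,.4):
            st=np.array([5,5,0,.1])[idx]*kk
            o=minimize(f,v,method="Nelder-Mead",options=dict(initial_simplex=[v]+[v+np.eye(len(idx))[j]*st[j] for j in range(len(idx))],xatol=.02,fatol=1e-6));v=o.x
        p=p0.copy();p[idx]=v;dx,dy=p[0]-B[0],p[1]-B[1]
        print(k,n,np.round(p,3),"local",round(c*dx+s*dy,2),round(-s*dx+c*dy,2),"dyaw",round(p[3]-B[3],3),"cost",round(o.fun,3))
E
python3 meas.py 4 strap
```

```text
strap top [ 4.35566e+02  1.04390e+02  1.35000e+01 -5.40000e-02] local -0.68 74.93 dyaw -0.0 cost 0.092
strap side [ 4.36658e+02  1.04186e+02  1.35000e+01 -4.00000e-02] local -0.21 79.69 dyaw 0.013 cost 0.142
```

move_arm([
  [0,0,6,0],
  [0,0,10,0],
  [0,0,12,0],
  [0,0,12,0],
  [0,0,12,0],
  [0,0,10,0],
  [0,0,8,0],
  [0,0,5,0],
  [0,0,2,0],
  [0,0,0,0],
])

```text
time: 13.78
position: [624.6, -298.8, 181.6]
eef_rot: [0.725, 0.689, -0.0, -0.0]
wrist_force: [-0.8, 0.2, -0.3]
width: 1.004
```

move_arm([
  [0,0,0,0],
  [0,0,0,0],
  [0,0,0,0],
  [0,0,0,0],
  [0,0,0,0],
  [0,0,0,0],
  [0,0,0,0],
  [0,0,0,0],
  [0,0,0,0],
  [0,0,0,0],
], jaw=1)

```text
time: 14.62
position: [625.1, -299.1, 183.4]
eef_rot: [0.725, 0.689, 0.0, 0.001]
wrist_force: [0.1, -0.6, 6.9]
width: 0.566
```

move_arm([
  [0,0,-4,0],
  [0,0,-6,0],
  [0,0,-8,0],
  [0,0,-10,0],
  [0,0,-10,0],
  [0,0,-10,0],
  [0,0,-10,0],
  [0,0,-10,0],
  [0,0,-8,0],
  [0,0,-4,0],
])

```text
time: 15.45
position: [625.0, -299.1, 264.1]
eef_rot: [0.725, 0.689, 0.0, 0.001]
wrist_force: [0.3, 0.2, -2.2]
width: 0.571
```

```bash
python3 plan.py 431.4 14.5 262 87 20
```

```text
from [ 625.  -299.1  264.1] a 87.04 tilt [ 0.0018 -0.0009] end [430.9  14.4 262.1] 87.04 t 15.45 F [ 0.3  0.2 -2.2] w 0.571
[[15.0, -10.0, 0.0, 0.0], [15.0, -11.0, 0.0, 0.0], [15.0, -10.0, 0.0, 0.0], [15.0, -11.0, 0.0, 0.0], [15.0, -10.0, 0.0, 0.0], [15.0, -11.0, 0.0, 0.0], [15.0, -10.0, 0.0, 0.0], [15.0, -11.0, 0.0, 0.0], [15.0, -10.0, 0.0, 0.0], [15.0, -11.0, 0.0, 0.0]]
[[15.0, -10.0, 0.0, 0.0], [15.0, -11.0, 0.0, 0.0], [15.0, -10.0, 0.0, 0.0], [15.0, -11.0, 0.0, 0.0], [16.0, -10.0, 0.0, 0.0], [15.0, -11.0, 0.0, 0.0], [16.0, -10.0, 1.0, 0.0], [15.0, -11.0, 0.0, 0.0], [16.0, -10.0, 1.0, 0.0], [15.0, -11.0, 0.0, 0.0]]
```

move_arm([
  [15,-10,0,0],
  [15,-11,0,0],
  [15,-10,0,0],
  [15,-11,0,0],
  [15,-10,0,0],
  [15,-11,0,0],
  [15,-10,0,0],
  [15,-11,0,0],
  [15,-10,0,0],
  [15,-11,0,0],
])

```text
time: 16.28
position: [527.1, -143.0, 262.4]
eef_rot: [0.725, 0.689, 0.0, 0.0]
wrist_force: [0.0, -0.5, -3.2]
width: 0.566
```

move_arm([
  [15,-10,0,0],
  [15,-11,0,0],
  [15,-10,0,0],
  [15,-11,0,0],
  [16,-10,0,0],
  [15,-11,0,0],
  [16,-10,0,0],
  [15,-11,0,0],
  [16,-10,0,0],
  [15,-10,0,0],
])

```text
time: 17.12
position: [431.1, 15.3, 262.5]
eef_rot: [0.725, 0.689, 0.0, 0.0]
wrist_force: [-0.1, 0.5, -2.1]
width: 0.571
```

move_arm([
  [0,0,6,0],
  [0,0,10,0],
  [0,0,12,0],
  [0,0,12,0],
  [0,0,10,0],
  [0,0,6,0],
  [0,0,4,0],
  [0,0,0,0],
  [0,0,0,0],
  [0,0,0,0],
])

```text
time: 17.95
position: [431.8, 14.4, 202.5]
eef_rot: [0.725, 0.689, 0.0, 0.0]
wrist_force: [0.3, -0.8, -1.6]
width: 0.566
```

```bash
python3 plan.py 431.4 14.5 196.5 87 10 .5
```

```text
from [431.8  14.4 202.5] a 87.03 tilt [0.0006 0.    ] end [431.3  14.5 196.5] 87.03 t 17.95 F [ 0.3 -0.8 -1.6] w 0.566
[[0.0, -0.0, 0.5, 0.0], [0.0, -0.0, 0.5, 0.0], [0.0, -0.0, 0.5, 0.0], [0.0, -0.0, 0.5, 0.0], [0.0, -0.0, 0.5, 0.0], [0.0, -0.0, 0.5, 0.0], [0.0, -0.0, 0.5, 0.0], [0.0, -0.0, 1.0, 0.0], [0.0, -0.0, 0.5, 0.0], [0.0, -0.5, 1.0, 0.0]]
```

move_arm([
  [0,0,1,0],
  [0,0,1,0],
  [0,0,1,0],
  [0,0,0.5,0],
  [0,0,0.5,0],
  [0,0,0.5,0],
  [0,0,0.5,0],
  [0,0,0.5,0],
  [0,0,0.5,0],
  [0,0,0,0],
])

```text
time: 18.78
position: [431.6, 14.5, 196.8]
eef_rot: [0.725, 0.689, 0.0, 0.0]
wrist_force: [-3.0, 0.1, 8.7]
width: 0.567
```

move_arm([
  [0,0,0,0],
  [0,0,0,0],
  [0,0,0,0],
  [0,0,0,0],
  [0,0,0,0],
  [0,0,-2,0],
  [0,0,-6,0],
  [0,0,-12,0],
  [0,0,-15,0],
  [0,0,-15,0],
], jaw=0)

```text
time: 19.62
position: [431.4, 14.5, 247.0]
eef_rot: [0.725, 0.689, -0.0, -0.0]
wrist_force: [0.7, 0.3, -0.2]
width: 1.002
```

```bash
python3 -c "
import numpy as np
a=-.272;x,y=390.43,313.82;print(x+17*np.sin(a),y-17*np.cos(a),90+np.degrees(a))"; python3 plan.py 385.9 297.4 260 74.4 20
```

```text
385.8628064565247 297.4449963927809 74.4155479724416
from [431.4  14.5 247. ] a 87.04 tilt [-0.0008 -0.    ] end [386.2 297.  260. ] 75.04 t 19.62 F [ 0.7  0.3 -0.2] w 1.002
[[14.0, -3.0, -1.0, 0.6], [14.0, -3.0, -1.0, 0.6], [14.0, -3.0, -1.0, 0.6], [14.0, -3.0, -1.0, 0.6], [14.0, -4.0, -1.0, 0.6], [14.0, -4.0, -1.0, 0.6], [14.0, -4.0, -1.0, 0.6], [14.0, -4.0, -0.0, 0.6], [14.0, -4.0, -1.0, 0.6], [14.0, -4.0, -0.0, 0.6]]
[[13.0, -5.0, -1.0, 0.6], [13.0, -5.0, -0.0, 0.6], [13.0, -5.0, -1.0, 0.6], [13.0, -5.0, -0.0, 0.6], [14.0, -5.0, -1.0, 0.6], [13.0, -5.0, -0.0, 0.6], [13.0, -5.0, -1.0, 0.6], [13.0, -5.0, -0.0, 0.6], [14.0, -6.0, -1.0, 0.6], [13.0, -5.0, -0.0, 0.6]]
```

move_arm([
  [14,-3,-1,0.6],
  [14,-3,-1,0.6],
  [14,-3,-1,0.6],
  [14,-3,-1,0.6],
  [14,-4,-1,0.6],
  [14,-4,-1,0.6],
  [14,-4,-1,0.6],
  [14,-4,0,0.6],
  [14,-4,-1,0.6],
  [14,-4,0,0.6],
])

```text
time: 20.45
position: [409.4, 158.2, 254.8]
eef_rot: [0.76, 0.65, 0.0, 0.0]
wrist_force: [-0.1, 0.1, 0.1]
width: 0.999
```

move_arm([
  [13,-5,-1,0.6],
  [13,-5,0,0.6],
  [13,-5,-1,0.6],
  [13,-5,0,0.6],
  [14,-5,-1,0.6],
  [13,-5,0,0.6],
  [13,-5,-1,0.6],
  [13,-5,0,0.6],
  [14,-6,-1,0.6],
  [13,-5,0,0.6],
])

```text
time: 21.28
position: [386.1, 297.8, 259.8]
eef_rot: [0.793, 0.609, 0.0, -0.0]
wrist_force: [-0.6, 0.3, -0.2]
width: 1.002
```

move_arm([
  [0,0,6,0.6],
  [0,0,10,0],
  [0,0,12,0],
  [0,0,12,0],
  [0,0,8,0],
  [0,0,4,0],
  [0,0,0,0],
  [0,0,0,0],
  [0,0,0,0],
  [0,0,0,0],
])

```text
time: 22.12
position: [386.6, 297.0, 207.7]
eef_rot: [0.796, 0.605, 0.0, 0.0]
wrist_force: [-0.4, 0.6, -0.4]
width: 0.999
```

```bash
python3 plan.py 385.9 297.4 183 74.4 10 .5; python3 snap.py 5; python3 meas.py 5 strap round
```

```text
from [386.6 297.  207.7] a 74.44 tilt [0.0008 0.0006] end [385.6 297.3 183.2] 74.44 t 22.12 F [-0.4  0.6 -0.4] w 0.999
[[0.0, -0.0, 2.5, 0.0], [0.0, -0.0, 2.5, 0.0], [0.0, -0.0, 2.5, 0.0], [0.0, -0.0, 2.5, 0.0], [0.0, -0.0, 2.5, 0.0], [0.0, -0.0, 2.5, 0.0], [0.0, -0.0, 2.5, 0.0], [0.0, -0.5, 2.5, 0.0], [0.0, -0.0, 2.5, 0.0], [0.0, -0.5, 2.0, 0.0]]
strap top [ 4.35600e+02  1.04351e+02  1.35000e+01 -5.30000e-02] local -0.64 74.9 dyaw 0.001 cost 0.121
strap side [ 4.36281e+02  1.01729e+02  1.35000e+01 -4.10000e-02] local -0.46 77.21 dyaw 0.012 cost 0.327
round top [ 4.30914e+02  1.56960e+01  1.35000e+01 -5.40000e-02] local -0.54 -13.88 dyaw 0.0 cost 0.135
round side [ 4.31921e+02  1.61850e+01  1.35000e+01 -5.30000e-02] local -0.28 -8.44 dyaw 0.0 cost 0.126
```

move_arm([
  [0,0,4,0],
  [0,0,5,0],
  [0,0,5,0],
  [0,0,4,0],
  [0,-0.5,3,0],
  [0,0,2,0],
  [0,0,1,0],
  [0,0,0,0],
  [0,0,0,0],
  [0,0,0,0],
])

```text
time: 23.05
position: [385.9, 297.2, 183.3]
eef_rot: [0.796, 0.605, 0.0, -0.0]
wrist_force: [0.1, -0.0, -0.2]
width: 0.998
```

move_arm([
  [0,0,0,0],
  [0,0,0,0],
  [0,0,0,0],
  [0,0,0,0],
  [0,0,0,0],
  [0,0,0,0],
  [0,0,0,0],
  [0,0,0,0],
  [0,0,0,0],
  [0,0,0,0],
], jaw=1)

```text
time: 23.88
position: [386.0, 297.2, 183.8]
eef_rot: [0.796, 0.605, 0.0, -0.0]
wrist_force: [-0.9, -0.9, 7.7]
width: 0.517
```

```bash
python3 plan.py 385.9 297.4 183 74.4 10 .5; python3 snap.py 6
python3 - <<'E'
from h import *
ims={n:cv2.imread(f"pics/{n}6.png") for n in("top","side")}
print(fit("tear",(390.4,313.8,0,-.272),ims,0,("side",)))
s=ims["side"];cv2.imwrite("pics/s6c.png",cv2.resize(s[80:230,100:300],None,fx=3.5,fy=3.5,interpolation=cv2.INTER_CUBIC))
E
```

```text
from [386.  297.2 183.8] a 74.43 tilt [0.0004 0.0003] end [386.  297.2 182.8] 74.43 t 23.88 F [-0.9 -0.9  7.7] w 0.517
[[0.0, -0.0, 0.0, 0.0], [0.0, -0.0, 0.0, 0.0], [0.0, -0.0, 0.0, 0.0], [0.0, -0.0, 0.0, 0.0], [0.0, -0.0, 0.0, 0.0], [0.0, -0.0, 0.0, 0.0], [0.0, -0.0, 0.0, 0.0], [0.0, -0.0, 0.5, 0.0], [0.0, -0.0, 0.0, 0.0], [0.0, -0.0, 0.5, 0.0]]
(array([392.66942175, 311.23274397,   0.        ,  -0.42489177]), np.float64(0.3732351563601456))
```

View pics/s6c.png

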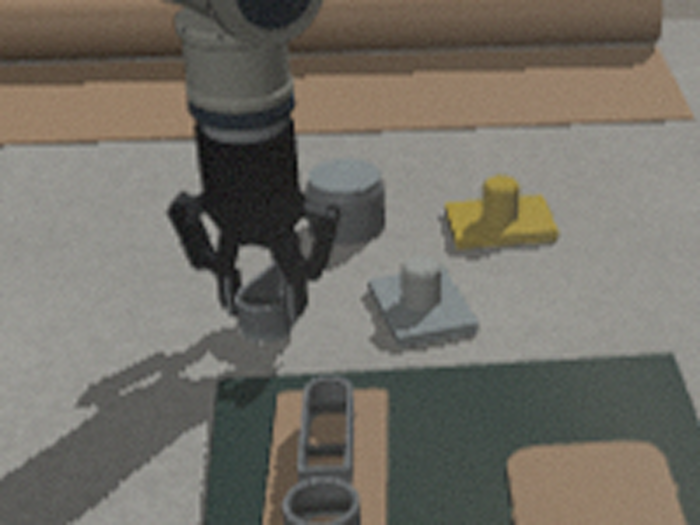

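move_arm([
  [0,0,-4,0],
  [0,0,-6,0],
  [0,0,-8,0],
  [0,0,-12,0],
  [0,0,-14,0],
  [0,0,-14,0],
  [0,0,-14,0],
  [0,0,-12,0],
  [0,0,-8,0],
  [0,0,-4,0],
])

```text
time: 24.82
position: [386.1, 297.3, 280.7]
eef_rot: [0.796, 0.605, 0.001, 0.0]
wrist_force: [-0.3, -0.1, -1.9]
width: 0.516
```

```bash
python3 plan.py 427.3 -76.3 275 86.9 20
```

```text
from [386.1 297.3 280.7] a 74.44 tilt [0.0016 0.0012] end [427.8 -76.  274.7] 86.44 t 24.82 F [-0.3 -0.1 -1.9] w 0.516
[[-17.0, 7.0, 0.0, -0.6], [-18.0, 7.0, 0.0, -0.6], [-18.0, 7.0, 0.0, -0.6], [-18.0, 6.0, 0.0, -0.6], [-18.0, 6.0, 0.0, -0.6], [-18.0, 6.0, 0.0, -0.6], [-18.0, 6.0, 0.0, -0.6], [-18.0, 6.0, 0.0, -0.6], [-18.0, 6.0, 0.0, -0.6], [-18.0, 5.0, 1.0, -0.6]]
[[-18.0, 5.0, 0.0, -0.6], [-18.0, 5.0, 1.0, -0.6], [-18.0, 5.0, 0.0, -0.6], [-18.0, 5.0, 1.0, -0.6], [-18.0, 4.0, 0.0, -0.6], [-18.0, 4.0, 1.0, -0.6], [-18.0, 4.0, 0.0, -0.6], [-18.0, 4.0, 1.0, -0.6], [-19.0, 3.0, 0.0, -0.6], [-18.0, 4.0, 1.0, -0.6]]
```

move_arm([
  [-17,7,0,-0.6],
  [-18,7,0,-0.6],
  [-18,7,0,-0.6],
  [-18,6,0,-0.6],
  [-18,6,0,-0.6],
  [-18,6,0,-0.6],
  [-18,6,0,-0.6],
  [-18,6,0,-0.6],
  [-18,6,0,-0.6],
  [-18,5,1,-0.6],
])

```text
time: 25.65
position: [406.5, 107.8, 278.2]
eef_rot: [0.763, 0.646, -0.0, -0.0]
wrist_force: [0.9, -0.6, -2.2]
width: 0.517
```

move_arm([
  [-18,5,0,-0.6],
  [-18,5,1,-0.6],
  [-18,5,0,-0.6],
  [-18,5,1,-0.6],
  [-18,4,0,-0.6],
  [-18,4,1,-0.6],
  [-18,4,0,-0.6],
  [-18,4,1,-0.6],
  [-19,3,0,-0.6],
  [-18,4,1,-0.6],
])

```text
time: 26.48
position: [427.3, -77.1, 273.1]
eef_rot: [0.729, 0.685, -0.0, -0.0]
wrist_force: [0.1, 0.2, -1.3]
width: 0.516
```

move_arm([
  [0,0,8,-0.5],
  [0,0,12,0],
  [0,0,14,0],
  [0,0,14,0],
  [0,0,10,0],
  [0,0,8,0],
  [0,0,4,0],
  [0,0,0,0],
  [0,0,0,0],
  [0,0,0,0],
])

```text
time: 27.32
position: [427.8, -76.2, 203.6]
eef_rot: [0.726, 0.688, 0.0, 0.0]
wrist_force: [1.0, -0.5, -2.7]
width: 0.513
```

```bash
python3 plan.py 427.3 -76.3 197 86.9 10 .5; python3 snap.py 7
python3 - <<'E'
import cv2
s=cv2.imread("pics/side7.png");cv2.imwrite("pics/s7c.png",cv2.resize(s[130:310,90:290],None,fx=3.5,fy=3.5,interpolation=cv2.INTER_CUBIC)[:600])
E
```

```text
from [427.8 -76.2 203.6] a 86.94 tilt [ 0.0007 -0.0001] end [427.3 -76.1 197.1] 86.94 t 27.32 F [ 1.  -0.5 -2.7] w 0.513
[[-0.0, -0.0, 0.5, 0.0], [-0.0, -0.0, 0.5, 0.0], [-0.0, -0.0, 0.5, 0.0], [-0.0, -0.0, 0.5, 0.0], [-0.0, -0.0, 1.0, 0.0], [-0.0, -0.0, 0.5, 0.0], [-0.0, -0.0, 1.0, 0.0], [-0.0, -0.0, 0.5, 0.0], [-0.0, -0.5, 1.0, 0.0], [-0.0, -0.0, 0.5, 0.0]]
```

View pics/s7c.png

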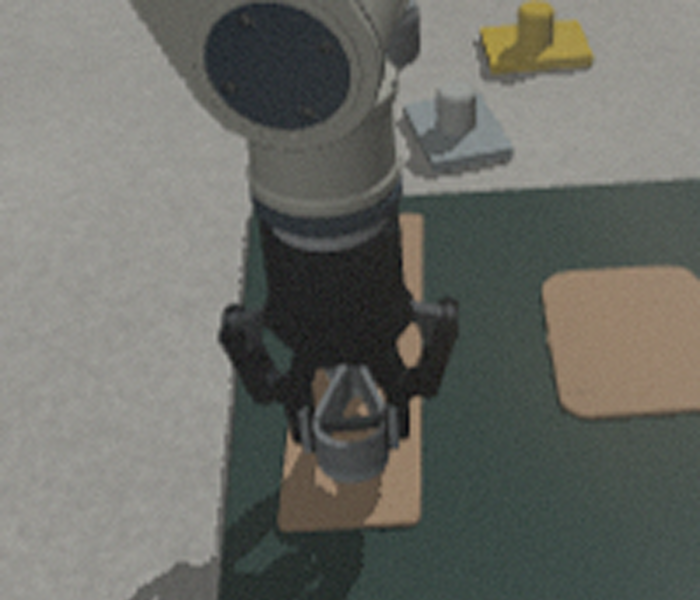

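move_arm([
  [0,0,1,0],
  [0,-0.5,1,0],
  [0,0,1,0],
  [0,0,1,0],
  [0,0,0.5,0],
  [0,0,0.5,0],
  [0,0,0.5,0],
  [0,0,0.5,0],
  [0,0,0.5,0],
  [0,0,0,0],
])

```text
time: 28.25
position: [427.1, -76.1, 197.3]
eef_rot: [0.726, 0.688, 0.0, 0.0]
wrist_force: [-2.6, -0.4, 10.1]
width: 0.515
```

move_arm([
  [0,0,0,0],
  [0,0,0,0],
  [0,0,0,0],
  [0,0,0,0],
  [0,0,0,0],
  [0,0,-2,0],
  [0,0,-6,0],
  [0,0,-12,0],
  [0,0,-15,0],
  [0,0,-15,0],
], jaw=0)

```text
time: 29.08
position: [426.9, -76.1, 247.4]
eef_rot: [0.726, 0.688, -0.0, -0.0]
wrist_force: [0.3, -0.4, -0.1]
width: 0.999
```

```bash
python3 plan.py 393.5 -288.5 260 88.05 20
```

```text
from [426.9 -76.1 247.4] a 86.94 tilt [-0.0008  0.0001] end [ 393.  -288.1  260.4] 88.94 t 29.08 F [ 0.3 -0.4 -0.1] w 0.999
[[-11.0, -1.0, -1.0, -0.1], [-11.0, -1.0, -1.0, -0.1], [-11.0, -1.0, -1.0, -0.1], [-11.0, -1.0, -1.0, -0.1], [-11.0, -1.0, -1.0, -0.1], [-11.0, -1.0, -1.0, -0.1], [-11.0, -1.0, -0.0, -0.1], [-11.0, -1.0, -1.0, -0.1], [-10.0, -1.0, -0.0, -0.1], [-11.0, -1.0, -1.0, -0.1]]
[[-10.0, -1.0, -0.0, -0.1], [-11.0, -2.0, -1.0, -0.1], [-10.0, -1.0, -0.0, -0.1], [-10.0, -2.0, -1.0, -0.1], [-11.0, -2.0, -0.0, -0.1], [-10.0, -1.0, -1.0, -0.1], [-11.0, -2.0, -0.0, -0.1], [-10.0, -1.0, -1.0, -0.1], [-11.0, -2.0, -0.0, -0.1], [-10.0, -2.0, -1.0, -0.1]]
```

move_arm([
  [-11,-1,-1,-0.1],
  [-11,-1,-1,-0.1],
  [-11,-1,-1,-0.1],
  [-11,-1,-1,-0.1],
  [-11,-1,-1,-0.1],
  [-11,-1,-1,-0.1],
  [-11,-1,0,-0.1],
  [-11,-1,-1,-0.1],
  [-10,-1,0,-0.1],
  [-11,-1,-1,-0.1],
])

```text
time: 29.92
position: [411.9, -185.1, 255.0]
eef_rot: [0.72, 0.694, 0.0, 0.0]
wrist_force: [0.3, 0.0, -0.4]
width: 1.002
```

move_arm([
  [-10,-1,0,0],
  [-11,-2,-1,0],
  [-10,-1,0,0],
  [-10,-2,-1,0],
  [-11,-2,0,0],
  [-10,-1,-1,0],
  [-11,-2,0,0],
  [-10,-1,-1,0],
  [-11,-2,0,0],
  [-10,-2,-1,0],
])

```text
time: 30.75
position: [392.2, -289.1, 259.7]
eef_rot: [0.72, 0.694, -0.0, 0.0]
wrist_force: [0.3, -0.3, -0.1]
width: 0.997
```

move_arm([
  [0,0,6,0],
  [0,0,10,0],
  [0,0,12,0],
  [0,0,8,0],
  [0,0,4,0],
  [0,0,0,0],
  [0,0,0,0],
  [0,0,0,0],
  [0,0,0,0],
  [0,0,0,0],
])

```text
time: 31.58
position: [392.6, -288.0, 220.1]
eef_rot: [0.72, 0.694, 0.0, 0.0]
wrist_force: [-0.3, 0.2, -0.1]
width: 0.997
```

```bash
python3 plan.py 393.7 -288.6 183 87.9 10 .5; python3 snap.py 8; python3 meas.py 8 strap round tear
python3 - <<'E'
import cv2
s=cv2.imread("pics/top8.png");cv2.imwrite("pics/t8c.png",cv2.resize(s[215:285,205:360],None,fx=5,fy=5,interpolation=cv2.INTER_CUBIC)[:600])
E
```

```text
from [ 392.6 -288.   220.1] a 87.95 tilt [ 0.0007 -0.0006] end [ 393.6 -288.5  183.1] 87.95 t 31.58 F [-0.3  0.2 -0.1] w 0.997
[[-0.0, 0.0, 3.5, 0.0], [-0.0, 0.0, 3.5, 0.0], [-0.0, 0.0, 4.0, 0.0], [-0.0, 0.0, 3.5, 0.0], [-0.0, 0.0, 4.0, 0.0], [-0.0, 0.0, 3.5, 0.0], [-0.0, 0.5, 4.0, 0.0], [-0.0, 0.0, 3.5, 0.0], [-0.5, 0.5, 4.0, 0.0], [-0.0, 0.0, 3.5, 0.0]]
strap top [ 4.35575e+02  1.04260e+02  1.35000e+01 -5.40000e-02] local -0.66 74.8 dyaw -0.0 cost 0.122
strap side [ 4.35102e+02  9.14770e+01  1.35000e+01 -3.30000e-02] local -1.09 66.91 dyaw 0.02 cost 0.485
round top [ 4.31117e+02  1.58550e+01  1.35000e+01 -5.40000e-02] local -0.34 -13.71 dyaw 0.0 cost 0.138
round side [ 4.29477e+02  1.25900e+01  1.35000e+01 -5.30000e-02] local -2.53 -12.16 dyaw 0.0 cost 0.417
tear top [ 4.26738e+02 -5.94480e+01  1.35000e+01 -3.90000e-02] local -0.65 -89.14 dyaw 0.015 cost 0.142
tear side [ 4.27327e+02 -6.03790e+01  1.35000e+01 -1.04000e-01] local -0.81 -85.14 dyaw -0.051 cost 0.54
```

View pics/t8c.png

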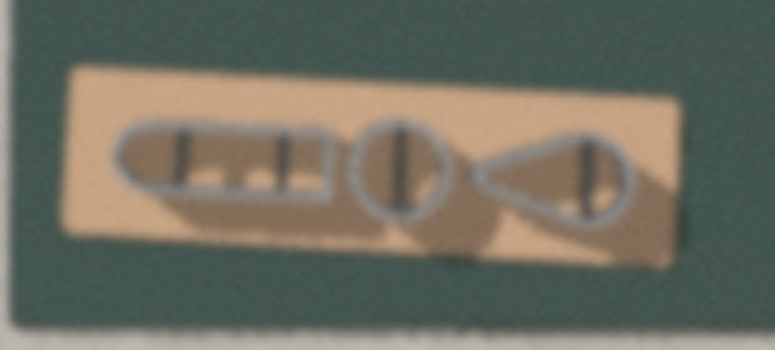

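move_arm([
  [0,0,5,0],
  [0,0.5,7,0],
  [0,0.5,8,0],
  [-0.5,0,7,0],
  [0,0,5,0],
  [0,0,3,0],
  [0,0,2,0],
  [0,0,0,0],
  [0,0,0,0],
  [0,0,0,0],
])

```text
time: 32.52
position: [393.5, -288.6, 182.9]
eef_rot: [0.72, 0.694, 0.0, 0.0]
wrist_force: [-0.3, 1.1, -0.0]
width: 0.999
```

move_arm([
  [0,0,0,0],
  [0,0,0,0],
  [0,0,0,0],
  [0,0,0,0],
  [0,0,0,0],
  [0,0,0,0],
  [0,0,0,0],
  [0,0,0,0],
  [0,0,0,0],
  [0,0,0,0],
], jaw=1)

```text
time: 33.35
position: [393.6, -288.6, 183.4]
eef_rot: [0.72, 0.694, 0.0, 0.0]
wrist_force: [-1.2, 0.8, 6.2]
width: 0.687
```

```bash
python3 plan.py 393.7 -288.6 183 87.9 10 .5; python3 snap.py 9
python3 - <<'E'
import cv2
s=cv2.imread("pics/side9.png");cv2.imwrite("pics/s9c.png",cv2.resize(s[200:384,90:330],None,fx=3,fy=3,interpolation=cv2.INTER_CUBIC)[:600])
E
```

```text
from [ 393.6 -288.6  183.4] a 87.93 tilt [ 0.0008 -0.0005] end [ 393.6 -288.6  182.9] 87.93 t 33.35 F [-1.2  0.8  6.2] w 0.687
[[-0.0, 0.0, 0.0, 0.0], [-0.0, 0.0, 0.0, 0.0], [-0.0, 0.0, 0.0, 0.0], [-0.0, 0.0, 0.0, 0.0], [-0.0, 0.0, 0.0, 0.0], [-0.0, 0.0, 0.0, 0.0], [-0.0, 0.0, 0.0, 0.0], [-0.0, 0.0, 0.0, 0.0], [-0.0, 0.0, 0.0, 0.0], [-0.0, 0.0, 0.5, 0.0]]
```

View pics/s9c.png

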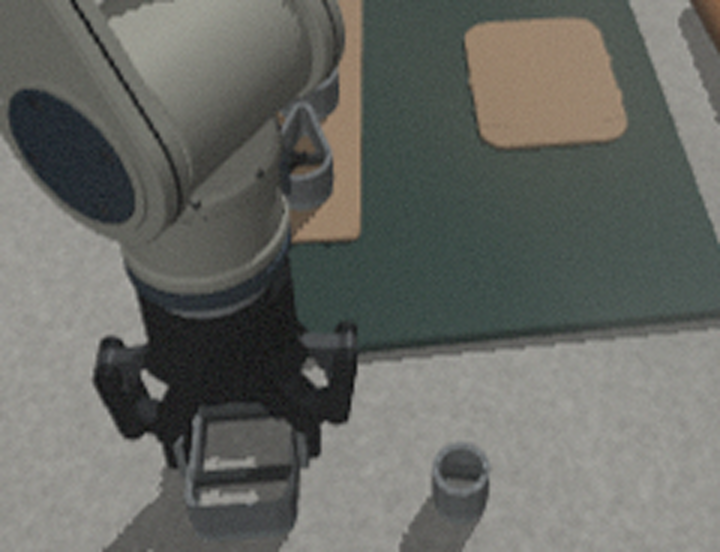

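move_arm([
  [0,0,-4,0],
  [0,0,-6,0],
  [0,0,-8,0],
  [0,0,-12,0],
  [0,0,-14,0],
  [0,0,-14,0],
  [0,0,-14,0],
  [0,0,-12,0],
  [0,0,-8,0],
  [0,0,-4,0],
])

```text
time: 34.28
position: [393.5, -288.6, 280.2]
eef_rot: [0.72, 0.694, 0.0, 0.001]
wrist_force: [0.4, 0.2, -2.3]
width: 0.689
```

```bash
python3 plan.py 620.3 24 275 89.5 20
```

```text
from [ 393.5 -288.6  280.2] a 87.94 tilt [ 0.0015 -0.0012] end [620.6  24.1 275.2] 89.94 t 34.28 F [ 0.4  0.2 -2.3] w 0.689
[[16.0, 11.0, 0.0, -0.1], [16.0, 11.0, 0.0, -0.1], [16.0, 11.0, 0.0, -0.1], [16.0, 11.0, 0.0, -0.1], [16.0, 11.0, 0.0, -0.1], [16.0, 11.0, 0.0, -0.1], [16.0, 11.0, 0.0, -0.1], [16.0, 11.0, 0.0, -0.1], [16.0, 11.0, 0.0, -0.1], [16.0, 11.0, 0.0, -0.1]]
[[16.0, 11.0, 1.0, -0.1], [16.0, 11.0, 0.0, -0.1], [16.0, 11.0, 1.0, -0.1], [16.0, 11.0, 0.0, -0.1], [16.0, 11.0, 1.0, -0.1], [15.0, 11.0, 0.0, -0.1], [16.0, 11.0, 1.0, -0.1], [15.0, 11.0, 0.0, -0.1], [15.0, 11.0, 1.0, -0.1], [16.0, 12.0, 0.0, -0.1]]
```

move_arm([
  [16,11,0,-0.1],
  [16,11,0,-0.1],
  [16,11,0,-0.1],
  [16,11,0,-0.1],
  [16,11,0,-0.1],
  [16,11,0,-0.1],
  [16,11,0,-0.1],
  [16,11,0,-0.1],
  [16,11,0,-0.1],
  [16,11,0,-0.1],
])

```text
time: 35.12
position: [508.0, -130.7, 278.4]
eef_rot: [0.714, 0.701, -0.0, -0.0]
wrist_force: [-0.3, -0.4, -2.4]
width: 0.684
```

move_arm([
  [16,11,1,-0.1],
  [16,11,0,-0.1],
  [16,11,1,-0.1],
  [16,11,0,-0.1],
  [16,11,1,-0.1],
  [15,11,0,-0.1],
  [16,11,1,0],
  [15,11,0,0],
  [15,11,1,0],
  [16,12,0,0],
])

```text
time: 35.95
position: [620.6, 24.8, 273.0]
eef_rot: [0.71, 0.704, -0.001, -0.001]
wrist_force: [0.5, -0.6, -2.5]
width: 0.688
```

move_arm([
  [0,0,8,0],
  [0,0,12,0],
  [0,0,14,0],
  [0,0,14,0],
  [0,0,12,0],
  [0,0,8,0],
  [0,0,4,0],
  [0,0,0,0],
  [0,0,0,0],
  [0,0,0,0],
])

```text
time: 36.78
position: [621.0, 24.0, 202.3]
eef_rot: [0.71, 0.704, 0.0, 0.0]
wrist_force: [0.2, 0.8, -1.3]
width: 0.686
```

```bash
python3 plan.py 620.3 24 197 89.5 10 .5
```

```text
from [621.   24.  202.3] a 89.53 tilt [0.0011 0.    ] end [620.5  24.  196.8] 89.53 t 36.78 F [ 0.2  0.8 -1.3] w 0.686
[[0.0, -0.0, 0.5, 0.0], [0.0, -0.0, 0.5, 0.0], [0.0, -0.0, 0.5, 0.0], [0.0, -0.0, 0.5, 0.0], [0.0, -0.0, 0.5, 0.0], [0.0, -0.0, 0.5, 0.0], [0.0, -0.0, 0.5, 0.0], [0.0, -0.0, 0.5, 0.0], [0.0, -0.5, 0.5, 0.0], [0.0, -0.0, 1.0, 0.0]]
```

move_arm([
  [0,-0.5,1,0],
  [0,0,1,0],
  [0,0,1,0],
  [0,0,0.5,0],
  [0,0,0.5,0],
  [0,0,0.5,0],
  [0,0,0.5,0],
  [0,0,0.3,0],
  [0,0,0,0],
  [0,0,0,0],
])

```text
time: 37.62
position: [620.2, 24.1, 197.0]
eef_rot: [0.71, 0.704, 0.0, 0.0]
wrist_force: [-3.1, 1.0, 4.8]
width: 0.685
```

move_arm([
  [0,0,0,0],
  [0,0,0,0],
  [0,0,0,0],
  [0,0,0,0],
  [0,0,0,0],
  [0,0,-2,0],
  [0,0,-6,0],
  [0,0,-12,0],
  [0,0,-15,0],
  [0,0,-15,0],
], jaw=0)

```text
time: 38.45
position: [620.2, 24.1, 247.8]
eef_rot: [0.71, 0.704, 0.0, 0.0]
wrist_force: [-0.2, 0.9, 0.3]
width: 0.999
```

```bash
python3 plan.py 516.5 308.6 275 89.5 20
```

```text
from [620.2  24.1 247.8] a 89.54 tilt [ 0.0001 -0.    ] end [516.5 308.9 274.8] 89.54 t 38.45 F [-0.2  0.9  0.3] w 0.999
[[14.0, -5.0, -1.0, 0.0], [14.0, -5.0, -1.0, 0.0], [14.0, -5.0, -1.0, 0.0], [14.0, -5.0, -1.0, 0.0], [14.0, -5.0, -1.0, 0.0], [14.0, -5.0, -1.0, 0.0], [14.0, -5.0, -2.0, 0.0], [14.0, -5.0, -1.0, 0.0], [14.0, -5.0, -2.0, 0.0], [14.0, -6.0, -1.0, 0.0]]
[[14.0, -5.0, -2.0, 0.0], [14.0, -6.0, -1.0, 0.0], [14.0, -5.0, -2.0, 0.0], [15.0, -6.0, -1.0, 0.0], [14.0, -5.0, -2.0, 0.0], [15.0, -6.0, -1.0, 0.0], [14.0, -5.0, -2.0, 0.0], [15.0, -6.0, -1.0, 0.0], [14.0, -5.0, -2.0, 0.0], [15.0, -6.0, -1.0, 0.0]]
```

```bash
python3 plan.py 516.5 308.6 260 103.24 20
```

```text
from [620.2  24.1 247.8] a 89.54 tilt [ 0.0001 -0.    ] end [516.9 308.3 259.8] 103.54 t 38.45 F [-0.2  0.9  0.3] w 0.999
[[14.0, -5.0, -1.0, -0.7], [14.0, -5.0, -1.0, -0.7], [14.0, -5.0, -1.0, -0.7], [14.0, -5.0, -1.0, -0.7], [14.0, -5.0, -1.0, -0.7], [15.0, -4.0, -0.0, -0.7], [15.0, -4.0, -1.0, -0.7], [15.0, -4.0, -0.0, -0.7], [15.0, -4.0, -1.0, -0.7], [15.0, -4.0, -0.0, -0.7]]
[[15.0, -4.0, -1.0, -0.7], [15.0, -3.0, -0.0, -0.7], [15.0, -3.0, -1.0, -0.7], [15.0, -3.0, -0.0, -0.7], [15.0, -3.0, -1.0, -0.7], [15.0, -3.0, -0.0, -0.7], [15.0, -2.0, -1.0, -0.7], [14.0, -2.0, -0.0, -0.7], [15.0, -2.0, -1.0, -0.7], [14.0, -2.0, -0.0, -0.7]]
```

move_arm([
  [14,-5,-1,-0.7],
  [14,-5,-1,-0.7],
  [14,-5,-1,-0.7],
  [14,-5,-1,-0.7],
  [14,-5,-1,-0.7],
  [15,-4,0,-0.7],
  [15,-4,-1,-0.7],
  [15,-4,0,-0.7],
  [15,-4,-1,-0.7],
  [15,-4,0,-0.7],
])

```text
time: 39.28
position: [567.2, 168.8, 253.0]
eef_rot: [0.665, 0.747, -0.0, -0.0]
wrist_force: [0.2, -0.2, -0.3]
width: 1.0
```

move_arm([
  [15,-4,-1,-0.7],
  [15,-3,0,-0.7],
  [15,-3,-1,-0.7],
  [15,-3,0,-0.7],
  [15,-3,-1,-0.7],
  [15,-3,0,-0.7],
  [15,-2,-1,-0.7],
  [14,-2,0,-0.7],
  [15,-2,-1,-0.7],
  [14,-2,0,-0.4],
])

```text
time: 40.12
position: [515.8, 309.9, 258.1]
eef_rot: [0.62, 0.784, -0.0, -0.0]
wrist_force: [-0.4, 0.4, 0.1]
width: 1.001
```

move_arm([
  [0,0,0,0],
  [0,0,6,0],
  [0,0,10,0],
  [0,0,10,0],
  [0,0,8,0],
  [0,0,6,0],
  [0,0,0,0],
  [0,0,0,0],
  [0,0,0,0],
  [0,0,0,0],
])

```text
time: 40.95
position: [517.1, 308.4, 218.8]
eef_rot: [0.621, 0.784, 0.0, 0.0]
wrist_force: [0.6, 0.4, 0.7]
width: 0.998
```

```bash
python3 plan.py 516.5 308.6 190 103.24 10 .5; python3 snap.py 10; python3 meas.py 10 strap round tear pocket;python3 - <<'E'
from h import *
ims={n:cv2.imread(f"pics/{n}10.png") for n in("top","side")}
print(fit("pocket",(620,24.3,13.5,-.01),ims,0,("top",)))
t=ims["top"];cv2.imwrite("pics/t10c.png",cv2.resize(t[130:290,195:385],None,fx=3.7,fy=3.7,interpolation=cv2.INTER_CUBIC))
s=ims["side"];cv2.imwrite("pics/s10c.png",cv2.resize(s[60:310,130:340],None,fx=2.4,fy=2.4,interpolation=cv2.INTER_CUBIC))
E
```

```text
from [517.1 308.4 218.8] a 103.23 tilt [0.0007 0.0004] end [516.5 308.7 189.8] 103.23 t 40.95 F [0.6 0.4 0.7] w 0.998
[[0.0, -0.0, 3.0, -0.0], [0.0, -0.0, 3.0, -0.0], [0.0, -0.0, 3.0, -0.0], [0.0, -0.0, 3.0, -0.0], [0.0, -0.0, 3.0, -0.0], [0.0, -0.0, 3.0, -0.0], [0.0, -0.0, 2.5, -0.0], [0.0, -0.0, 3.0, -0.0], [0.0, -0.5, 2.5, -0.0], [0.5, -0.0, 3.0, -0.0]]
strap top [ 4.35386e+02  1.04541e+02  1.35000e+01 -5.00000e-02] local -0.87 75.07 dyaw 0.004 cost 0.13
strap side [ 4.36405e+02  1.01360e+02  1.35000e+01 -3.70000e-02] local -0.32 76.85 dyaw 0.016 cost 0.322
round top [ 4.30914e+02  1.56960e+01  1.35000e+01 -5.40000e-02] local -0.54 -13.88 dyaw 0.0 cost 0.137
round side [ 4.32087e+02  1.50770e+01  1.35000e+01 -5.30000e-02] local -0.06 -9.54 dyaw 0.0 cost 0.253
tear top [ 4.26726e+02 -5.91960e+01  1.35000e+01 -3.80000e-02] local -0.68 -88.89 dyaw 0.016 cost 0.142
tear side [ 4.28227e+02 -6.01760e+01  1.35000e+01 -5.20000e-02] local 0.07 -84.89 dyaw 0.001 cost 0.273
pocket top [ 6.20431e+02  2.50520e+01  1.35000e+01 -2.30000e-02] local 0.5 0.72 dyaw -0.016 cost 0.117
pocket side [ 6.2122e+02  2.5098e+01  1.3500e+01 -2.1000e-02] local 0.81 5.72 dyaw -0.001 cost 0.134
(array([ 6.19641272e+02,  2.45793596e+01,  1.35000000e+01, -1.87486936e-02]), np.float64(0.582504882787839))
```

View pics/t10c.png

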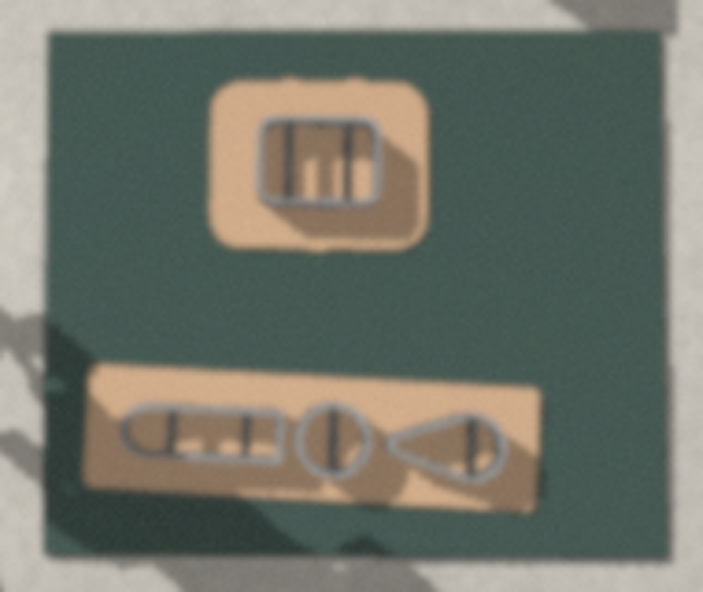

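View pics/s10c.png

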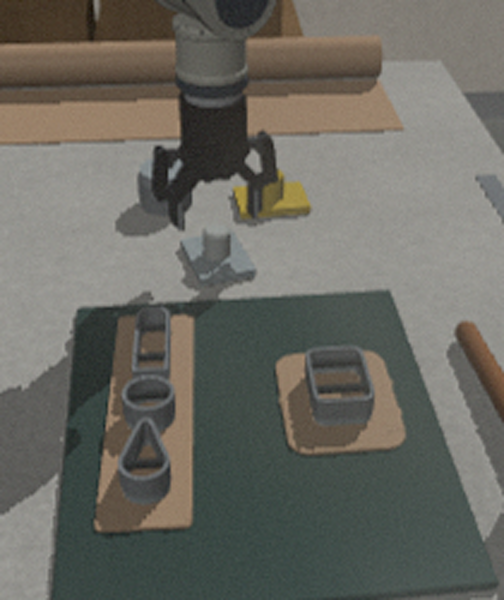

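move_arm([
  [0,0,4,0],
  [0,-0.5,6,0],
  [0,0,6,0],
  [0.5,0,5,0],
  [0,0,4,0],
  [0,0,2,0],
  [0,0,1,0],
  [0,0,0,0],
  [0,0,0,0],
  [0,0,0,0],
])

```text
time: 41.88
position: [516.3, 308.8, 190.6]
eef_rot: [0.621, 0.784, 0.0, 0.0]
wrist_force: [1.1, 0.1, 0.1]
width: 1.0
```

move_arm([
  [0,0,0,0],
  [0,0,0,0],
  [0,0,0,0],
  [0,0,0,0],
  [0,0,0,0],
  [0,0,0,0],
  [0,0,0,0],
  [0,0,0,0],
  [0,0,0,0],
  [0,0,0,0],
], jaw=1)

```text
time: 42.72
position: [516.3, 308.8, 190.9]
eef_rot: [0.621, 0.784, 0.0, 0.0]
wrist_force: [-0.6, -0.6, 5.6]
width: 0.378
```

```bash
python3 plan.py 516.5 308.6 190 103.24 10 .5; python3 snap.py 11;python3 - <<'E'
from h import *
ims={n:cv2.imread(f"pics/{n}11.png") for n in("top","side")}
print(fit("plate",(516.5,308.6,0,.23),ims,0,("side",)))
s=ims["side"];cv2.imwrite("pics/s11c.png",cv2.resize(s[90:240,130:330],None,fx=3.5,fy=3.5,interpolation=cv2.INTER_CUBIC))
E
```

```text
from [516.3 308.8 190.9] a 103.24 tilt [0.0004 0.0002] end [516.3 308.8 189.9] 103.24 t 42.72 F [-0.6 -0.6  5.6] w 0.378
[[-0.0, 0.0, 0.0, 0.0], [-0.0, 0.0, 0.0, 0.0], [-0.0, 0.0, 0.0, 0.0], [-0.0, 0.0, 0.0, 0.0], [-0.0, 0.0, 0.0, 0.0], [-0.0, 0.0, 0.0, 0.0], [-0.0, 0.0, 0.0, 0.0], [-0.0, 0.0, 0.5, 0.0], [-0.0, 0.0, 0.0, 0.0], [-0.0, 0.0, 0.5, 0.0]]
(array([5.17266810e+02, 3.05757469e+02, 0.00000000e+00, 2.23790902e-01]), np.float64(0.5535786359230979))
```

View pics/s11c.png

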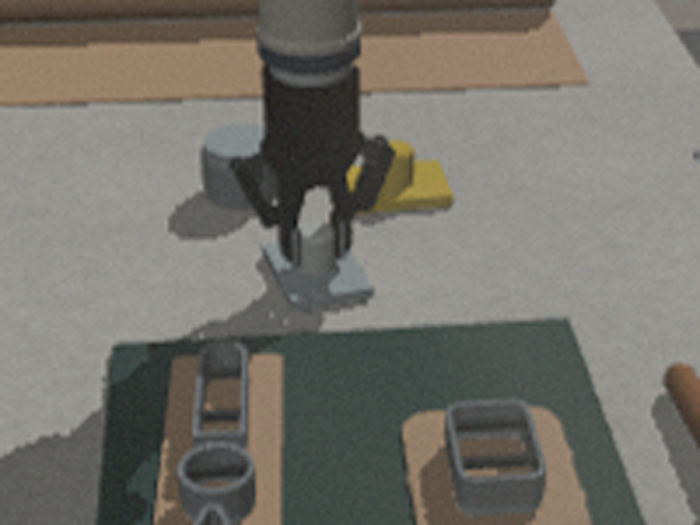

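move_arm([
  [0,0,-4,0],
  [0,0,-6,0],
  [0,0,-8,0],
  [0,0,-12,0],
  [0,0,-14,0],
  [0,0,-14,0],
  [0,0,-14,0],
  [0,0,-12,0],
  [0,0,-8,0],
  [0,0,-4,0],
])

```text
time: 43.65
position: [516.6, 308.9, 288.5]
eef_rot: [0.621, 0.784, 0.001, 0.001]
wrist_force: [0.7, 0.2, -1.9]
width: 0.375
```

```bash
python3 plan.py 620.3 24.6 290 89.04 20
```

```text
from [516.6 308.9 288.5] a 103.24 tilt [0.0023 0.0013] end [620.1  24.2 289.5] 89.24 t 43.65 F [ 0.7  0.2 -1.9] w 0.375
[[-15.0, 2.0, -0.0, 0.7], [-15.0, 2.0, -0.0, 0.7], [-15.0, 2.0, -0.0, 0.7], [-15.0, 2.0, -0.0, 0.7], [-15.0, 3.0, -0.0, 0.7], [-15.0, 3.0, -0.0, 0.7], [-15.0, 3.0, -0.0, 0.7], [-15.0, 3.0, -0.0, 0.7], [-15.0, 3.0, -0.0, 0.7], [-15.0, 3.0, -0.0, 0.7]]
[[-15.0, 4.0, -0.0, 0.7], [-14.0, 4.0, -0.0, 0.7], [-15.0, 4.0, -0.0, 0.7], [-14.0, 4.0, -0.0, 0.7], [-14.0, 4.0, -0.0, 0.7], [-14.0, 4.0, -0.0, 0.7], [-14.0, 5.0, -0.0, 0.7], [-15.0, 5.0, -0.0, 0.7], [-14.0, 5.0, -1.0, 0.7], [-15.0, 5.0, -0.0, 0.7]]
```

move_arm([
  [-15,2,0,0.7],
  [-15,2,0,0.7],
  [-15,2,0,0.7],
  [-15,2,0,0.7],
  [-15,3,0,0.7],
  [-15,3,0,0.7],
  [-15,3,0,0.7],
  [-15,3,0,0.7],
  [-15,3,0,0.7],
  [-15,3,0,0.7],
])

```text
time: 44.48
position: [568.1, 164.0, 285.7]
eef_rot: [0.668, 0.744, -0.001, -0.0]
wrist_force: [-0.6, -0.0, -2.4]
width: 0.374
```

move_arm([
  [-15,4,0,0.7],
  [-14,4,0,0.7],
  [-15,4,0,0.7],
  [-14,4,0,0.7],
  [-14,4,0,0.7],
  [-14,4,0,0.7],
  [-14,5,0,0.7],
  [-15,5,0,0.7],
  [-14,5,0,0.7],
  [-15,5,0,0.9],
])

```text
time: 45.32
position: [620.3, 22.7, 286.4]
eef_rot: [0.713, 0.701, 0.0, -0.0]
wrist_force: [0.9, -0.2, -1.8]
width: 0.377
```

move_arm([
  [0,0,4,0],
  [0,0,8,0],
  [0,0,10,0],
  [0,0,10,0],
  [0,0,8,0],
  [0,0,4,0],
  [0,0,2,0],
  [0,0,0,0],
  [0,0,0,0],
  [0,0,0,0],
])

```text
time: 46.15
position: [620.0, 24.2, 240.9]
eef_rot: [0.713, 0.701, 0.0, 0.0]
wrist_force: [-0.6, 0.4, -3.4]
width: 0.377
```

```bash
python3 plan.py 620.3 24.6 236.5 89.04 10 .5; python3 snap.py 12;python3 - <<'E'
from h import *
ims={n:cv2.imread(f"pics/{n}12.png") for n in("top","side")}
print(fit("plate",(620.3,24.6,50,-.017),ims,1,("side",)))
s=ims["side"];cv2.imwrite("pics/s12c.png",cv2.resize(s[130:280,180:380],None,fx=3.5,fy=3.5,interpolation=cv2.INTER_CUBIC))
E
```

```text
from [620.   24.2 240.9] a 89.05 tilt [0.0009 0.    ] end [620.5  24.7 236.4] 89.05 t 46.15 F [-0.6  0.4 -3.4] w 0.377
[[0.0, 0.0, 0.5, 0.0], [0.0, 0.0, 0.5, 0.0], [0.0, 0.0, 0.5, 0.0], [0.0, 0.0, 0.5, 0.0], [0.0, 0.0, 0.5, 0.0], [0.0, 0.0, 0.5, 0.0], [0.0, 0.0, 0.5, 0.0], [0.0, 0.0, 0.5, 0.0], [0.0, 0.0, 0.0, 0.0], [0.5, 0.5, 0.5, 0.0]]
(array([ 6.21600514e+02,  2.79874268e+01,  4.72068445e+01, -5.73340123e-02]), np.float64(0.7821066851600675))
```

View pics/s12c.png

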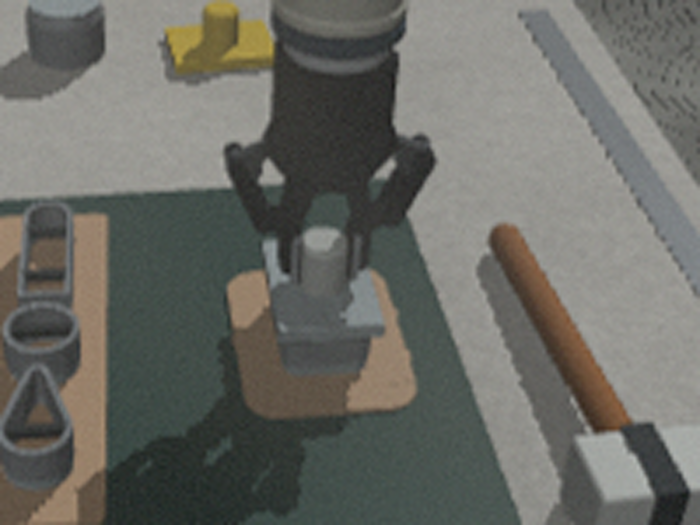

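move_arm([
  [0.5,0.5,0.5,0],
  [0,0,0.5,0],
  [0,0,0.5,0],
  [0,0,0.5,0],
  [0,0,0.5,0],
  [0,0,0.5,0],
  [0,0,0.5,0],
  [0,0,0.5,0],
  [0,0,0,0],
  [0,0,0,0],
])

```text
time: 47.08
position: [620.3, 24.5, 236.4]
eef_rot: [0.713, 0.701, -0.0, -0.0]
wrist_force: [-0.6, -0.3, -2.1]
width: 0.379
```

move_arm([
  [0,0,0.3,0],
  [0,0,0.3,0],
  [0,0,0.3,0],
  [0,0,0.3,0],
  [0,0,0,0],
  [0,0,0,0],
  [0,0,0,0],
  [0,0,0,0],
  [0,0,0,0],
  [0,0,0,0],
])

```text
time: 47.92
position: [620.3, 24.5, 236.3]
eef_rot: [0.713, 0.701, 0.0, 0.0]
wrist_force: [-4.6, -0.2, 9.6]
width: 0.376
```

Contact made. Release.

move_arm([
  [0,0,0,0],
  [0,0,0,0],
  [0,0,0,0],
  [0,0,0,0],
  [0,0,0,0],
  [0,0,-2,0],
  [0,0,-6,0],
  [0,0,-10,0],
  [0,0,-15,0],
  [0,0,-15,0],
], jaw=0)

```text
time: 48.75
position: [620.3, 24.5, 284.3]
eef_rot: [0.713, 0.701, -0.0, -0.0]
wrist_force: [0.7, 0.4, -1.1]
width: 0.999
```

```bash
python3 plan.py 431 -250 300 89 20
```

```text
from [620.3  24.5 284.3] a 89.04 tilt [-0.0002 -0.    ] end [ 430.7 -250.3  300.3] 89.04 t 48.75 F [ 0.7  0.4 -1.1] w 0.999
[[-14.0, -9.0, -1.0, 0.0], [-14.0, -9.0, -1.0, 0.0], [-14.0, -9.0, -1.0, 0.0], [-14.0, -9.0, -1.0, 0.0], [-14.0, -9.0, -1.0, 0.0], [-14.0, -9.0, -1.0, 0.0], [-14.0, -9.0, -1.0, 0.0], [-14.0, -9.0, -1.0, 0.0], [-14.0, -9.0, -1.0, 0.0], [-14.0, -9.0, -1.0, 0.0]]
[[-14.0, -9.0, -1.0, 0.0], [-14.0, -10.0, -1.0, 0.0], [-14.0, -9.0, -0.0, 0.0], [-14.0, -10.0, -1.0, 0.0], [-14.0, -9.0, -0.0, 0.0], [-14.0, -10.0, -1.0, 0.0], [-13.0, -9.0, -0.0, 0.0], [-14.0, -10.0, -1.0, 0.0], [-13.0, -9.0, -0.0, 0.0], [-14.0, -10.0, -1.0, 0.0]]
```

move_arm([
  [-14,-9,-5,0],
  [-14,-9,-5,0],
  [-14,-9,-5,0],
  [-14,-9,-5,0],
  [-14,-9,-5,0],
  [-14,-9,-5,0],
  [-14,-9,-5,0],
  [-14,-9,-5,0],
  [-14,-9,-5,0],
  [-14,-9,-5,0],
])

```text
time: 49.58
position: [526.1, -115.7, 333.2]
eef_rot: [0.713, 0.701, -0.0, -0.001]
wrist_force: [-0.0, -0.5, -0.2]
width: 0.999
```

move_arm([
  [-20,-9,0,0],
  [-20,-10,0,0],
  [-20,-9,0,0],
  [-20,-10,0,0],
  [-20,-9,0,0],
  [-20,-10,0,0],
  [-20,-9,0,0],
  [-20,-10,0,0],
  [-20,-9,0,0],
  [-20,-10,0,0],
])

```text
time: 50.42
position: [427.5, -313.7, 333.0]
eef_rot: [0.713, 0.701, -0.0, -0.001]
wrist_force: [0.0, 0.7, -0.7]
width: 0.997
```

```bash
python3 snap.py 13; python3 meas.py 13 strap round tear;python3 - <<'E'
from h import *
ims={n:cv2.imread(f"pics/{n}13.png") for n in("top","side")}
for c in("top","side"):print(fit("plate",(620.3,24.6,45.5,-.017),ims,0,(c,)))
t=ims["top"];cv2.imwrite("pics/t13c.png",cv2.resize(t[130:290,195:385],None,fx=3.7,fy=3.7,interpolation=cv2.INTER_CUBIC))
cv2.imwrite("pics/s13c.png",cv2.resize(ims["side"],None,fx=1.5,fy=1.5,interpolation=cv2.INTER_CUBIC))
E
```

```text
strap top [ 4.35600e+02  1.04351e+02  1.35000e+01 -5.30000e-02] local -0.64 74.9 dyaw 0.001 cost 0.12
strap side [ 4.34117e+02  6.33710e+01  1.35000e+01 -3.40000e-01] local -0.59 38.79 dyaw -0.287 cost 0.527
round top [ 4.30914e+02  1.56960e+01  1.35000e+01 -5.40000e-02] local -0.54 -13.88 dyaw 0.0 cost 0.139
round side [ 4.23141e+02 -1.97800e+00  1.35000e+01 -5.30000e-02] local -8.09 -27.04 dyaw 0.0 cost 0.588
tear top [ 4.26789e+02 -5.92160e+01  1.35000e+01 -4.70000e-02] local -0.61 -88.91 dyaw 0.007 cost 0.139
tear side [ 428.454 -117.514   13.5      1.253] local 3.34 -142.14 dyaw 1.306 cost 0.729
(array([ 6.19974476e+02,  2.50345779e+01,  4.55000000e+01, -1.05829895e-02]), np.float64(0.5115681321735531))
(array([ 6.21574019e+02,  3.10182382e+01,  4.55000000e+01, -6.07114998e-02]), np.float64(0.7630591955772313))
```

View pics/t13c.png

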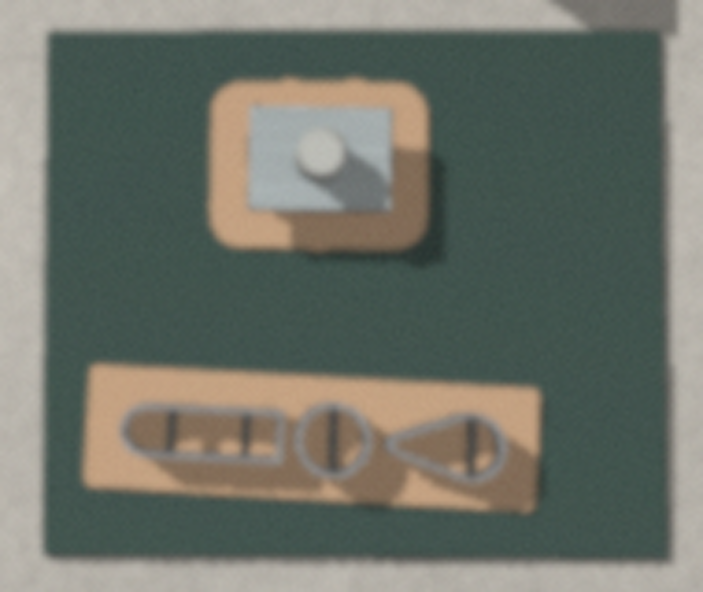

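View pics/s13c.png

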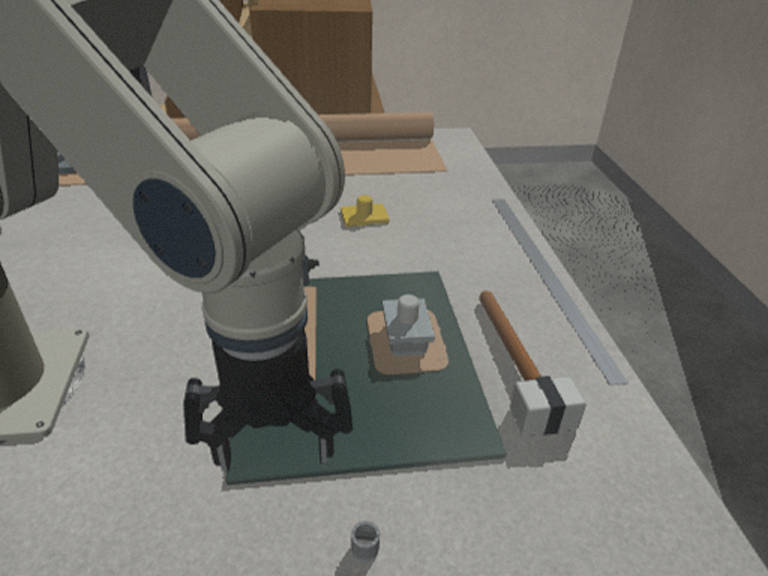

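```bash
python3 -c "
from rig import r
print(r.close_job())"
```

```text
the job is handed in; nothing more can be done
None
```

I laid out all five pieces and handed the job in at about 50.5 s, with the gripper open and clear. The small round die, mallet, tin and yellow look-alike were not touched.

**Strip, left to right:** strap, larger round die, teardrop, with the teardrop's point towards the round die. By the last top-camera fit:
- **Position:** all three are within about 0.7 mm of the strip's middle line and wholly on the leather.
- **Angle:** strap and teardrop are within 0.01 rad of lengthwise.
- **Gaps:** about 8.8 mm between strap and round, and 10 mm between round and teardrop. Judged by eye, the first gap looked nearer 7.5 mm. I left it as it was.

**Broad piece:**
- **Pocket die:** it stands within about 1 mm of the middle, and about 0.01 rad off square.
- **Strike plate:** it lies flat on the die, boss up, within about 0.5 mm and 0.01 rad of it.

**Checks that disagreed:**
- **Two-view heights:** they put the leather about 3 mm lower than the stated height.
- **Side camera:** it read about 5 mm off along the robot's left-right direction. In the last picture the arm hid the strip from it, and its plate fit was poor. The final positions therefore rest on the top camera alone, backed by the arm's pose and contact force at each placing; the side picture does show the plate sitting on the pocket die.

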